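# Shut down the steaming station

## Robot

A 6-joint arm with a two-finger parallel gripper is mounted at the origin on the work surface. World frame = base frame: x ahead of the robot, y to its left, z up, the work surface at z = 0. Lengths are in mm, angles in rad, forces in N, time in s.
With the tool pointing down it reaches from about 400 to 825 mm from the base axis. Payload 7 kg.
Tool frame: the origin (TCP) lies midway between the tips of the shut fingers; the grasp point (between the pads) lies 19 mm behind it; z points along the fingers, y is the line along which they close (so a half turn about z gives the same grasp; the last joint's range is limited). The gripper opens to 85 mm and grips with 20 to 120 N. Pads are 22 mm wide; open, the fingers measure 114 mm over their backs; the gripper's body (76 mm by 85 mm) begins 54 mm behind the grasp point. The pads swing forward as they close: fully open they stand 13 mm farther back than shut.
Start: joints at [1.618, 0.359, 0.012, 0, -1.224, -0.288], TCP at [160.984, 655.499, 231.302] pointing down, gripper open.
Joint ranges: [-3.07, 3.07], [-1.43, 2.12], [-1.02, 1.25], [-3.03, 1.67], [-3.05, -0], [-3.03, 3.03]. Speed limits (rad/s): [2.39, 2.39, 3.01, 3.14, 3.14, 3.14].

## Interface

Orientations are given as a unit quaternion [w, x, y, z].
In Python, from cell import * gives the robot as it stands. The module is installed in compiled form; this text tells all that it offers.
- The arm moves only by the tool drive_tool, never from a script. Its argument "commands" is a list of rows, each a list of 3 entries, a list of its own where there are three numbers: the shift along the tool's x, y, z scaled (see below), then the turn, a rotation vector about the tool's x, y, z scaled (see below), then the closure, from -1 (fully open) to 1 (shut). A call has 1 to 12 rows; each row shifts and turns the commanded pose from where the row before left it, along the tool's axes as they then stand; what a row does not reach is not made up. The controller multiplies each number of a shift by 15 cm and each number of a turn by pi/2 rad. A row lasts 1/12 s, in which the tool goes at most 41.7 mm and 7.16 degrees, less where a joint would pass 70% of its speed; a pose out of reach is approached as far as the arm can. A call with a number of a shift or a turn outside -1 to 1 is refused whole. A call with a gripper value outside its range is refused whole. The fingers move at their own pace and stop on an object; "newtons" is the grip in N (left out, the last holds). Time passes only in rows, so rows that do not move let the fingers close. It gives the time, the measured TCP pose, the force, the opening and the grip force at its end, in the units of the state.
- get_state(): the state, without advancing time (a new reading comes with each control period).
- snapshot(name): name is "scene" or "top"; returns the picture (400x640x3 uint8, blue, green, red); there is no depth.
- get_calibration(name): a dict with "fx", "fy", "cx", "cy" (pixels), "world_to_cam" (4x4, takes a point from world to camera coordinates). Camera axes: x right, y up, looking along -z (the intrinsics and any distortion apply to the point x, -y, -z); pixel columns grow to the right and rows downward; lengths in mm; the calibration is good to about 2 mm. A picture is of the moment at which its call begins. get_calibration takes no time and is no camera call.
- close_job(): hands the job in; it is judged then, once.
The state is a dict: "time_s": time; "qpos": joint angles; "qvel": joint speeds; "tau": joint torques, N m; "ee_pos": TCP position; "tool_rot": TCP orientation; "contact_force": force on the tool from outside, world axes, zero at the start; "torque": the same for the moment, N m; "grip_width": finger opening in mm; "finger_force": force on a finger pad.
Only numpy, scipy, OpenCV 4.12 (cv2) and the standard library are available. Lean on these libraries where they do the work, as an engineer would, in place of code of your own. Each camera call takes 0.05 s, during which the arm holds its last target. There are 200 camera calls.

## Task

Shut the steaming station down after lunch: first turn the red heat lever down to the amber mark, and only then clear up, with the lever left there: pull every utensil out of the caddy and lay it down in the grey wash tub, put the olive-wood scraper in the tub too, and lower the guard plate over the hotplate's two pins until it lies flush. When all that is done, turn the lever on to the blue mark so that the covered plate dries, let go, and leave the steamer, sugar bowl, teal lid and tongs where they are.

Things in the scene. Friction and masses are not known exactly. Their poses are not given: they have to be found in the camera images.
- hob: Fixed steel hotplate unit, 180 (x) x 360 (y) x 45 mm high; origin at the centre of its underside, z up. Left half (+y): dark round hotplate with two upright brass pins, 12 mm diameter, 20 mm high with the upper 8 mm tapering to 4 mm, at local (0, 35) and (0, 145) mm. Right half (-y): black control panel with the red heat lever; the lever's upright axis is at local (50, -95) mm.
- pins_mid (a point): Point midway between the two pins on the hob's top face (45 mm above the counter, local (0, 90) mm of the hob), axes as the hob's.
- heat (a joint): Angle of the red heat lever about its upright axis, rad, 0 to 1.9, growing anticlockwise seen from above. At angle q the lever points from its axis along local direction (cos, sin)(2.192 + q) of the hob: always on the robot's side, at 0 (off) towards the hotplate, at 1.9 (full) away from it. Light friction (0.2 N m) holds it wherever it is left.
- heat_knob (a point): Centre of the lever's upright round red knob, 22 mm diameter, 85 mm from the lever's axis, spanning 64 to 106 mm above the counter; this point is 90 mm above the counter. The flat red arm below it (12 mm wide, top 64 mm above the counter) is its pointer. x axis points outwards along the lever.
- amber (a joint): Angle at which the amber mark stands, on the same scale as joint heat (differs from start to start).
- blue (a joint): Angle at which the blue mark stands, on the same scale as joint heat (differs from start to start).
- amber_mark (a point): Middle of the amber mark, a flat 26 x 14 mm bar lying radially on the control panel, 114 mm from the lever's axis, just beyond the lever's end; x axis points outwards. Cannot be touched or moved.
- blue_mark (a point): Middle of the blue mark, a bar like the amber one but blue.
- guard: Loose aluminium guard plate, 110 (x) x 160 (y) x 6 mm, 0.25 to 0.5 kg, lying flat on the counter between robot and hob; origin at the centre of its underside, z up. Two through holes, 15 mm diameter, at local (0, -55) and (0, 55) mm, fit the pins either way round. In the middle a black bar handle along local y: 60 mm long, 14 mm wide, spanning 30 to 50 mm above the plate's underside.
- caddy: Fixed steel utensil caddy, 200 (x) x 44 (y) x 90 mm high, 4 mm walls, with three dividers making a row of four open compartments 45 x 36 mm along its x; origin at the centre of its underside. The compartment floor is about 4 mm above the counter.
- tub: Fixed grey wash tub, open on top, 270 (x) x 210 (y) x 60 mm high, 5 mm walls and floor; origin at the centre of its underside, z up.
- scraper: Loose short olive-wood scraper lying flat on the counter, 150 mm long along its x, 60 g; origin under its middle: handle from x = -75 to 15 mm, 26 mm wide, 16 mm thick; blade from 15 to 75 mm, 56 mm wide, 8 mm thick. z up.
- steamer: Bystander: aluminium steamer pot with basket stacked on it, 180 mm across, 125 mm high; origin at centre of underside.
- sugar: Bystander: white ceramic sugar bowl with lid, 90 mm across, 88 mm high; origin at centre of underside.
- lid: Bystander: teal hard silicone lid, 110 mm across, 32 mm high with its knob, lying flat; origin at centre of underside.
- tongs: Bystander: steel tongs lying flat, 220 mm long; origin at the middle of the underside.
- u1: Loose utensil (all pale beech), 170 mm long, about 70 g, at the start standing head down in a compartment of the caddy; absent in some starts. Origin at the middle of the head's end, z axis towards the handle's end. Head 32 (x) x 12 (y) mm from z = 0 to 72 mm; handle 16 (x) x 14 (y) mm from z = 70 to 170 mm. In the caddy its y lies roughly across the row.
- u1_mid (a point): Middle of utensil u1, on its axis 85 mm from the head's end.
- u2: Loose utensil (all olive wood, brown), 170 mm long, about 70 g, at the start standing head down in a compartment of the caddy; absent in some starts. Origin at the middle of the head's end, z axis towards the handle's end. Head 32 (x) x 12 (y) mm from z = 0 to 72 mm; handle 16 (x) x 14 (y) mm from z = 70 to 170 mm. In the caddy its y lies roughly across the row.
- u2_mid (a point): Middle of utensil u2, on its axis 85 mm from the head's end.
- u3: Loose utensil (teal silicone head, pale wood handle), 170 mm long, about 70 g, at the start standing head down in a compartment of the caddy; absent in some starts. Origin at the middle of the head's end, z axis towards the handle's end. Head 32 (x) x 12 (y) mm from z = 0 to 72 mm; handle 16 (x) x 14 (y) mm from z = 70 to 170 mm. In the caddy its y lies roughly across the row.
- u3_mid (a point): Middle of utensil u3, on its axis 85 mm from the head's end.
- u4: Loose utensil (black plastic head, steel handle), 170 mm long, about 70 g, at the start standing head down in a compartment of the caddy; absent in some starts. Origin at the middle of the head's end, z axis towards the handle's end. Head 32 (x) x 12 (y) mm from z = 0 to 72 mm; handle 16 (x) x 14 (y) mm from z = 70 to 170 mm. In the caddy its y lies roughly across the row.
- u4_mid (a point): Middle of utensil u4, on its axis 85 mm from the head's end.

How it is judged (in metres and radians):
On the way, in this order (a step that is already met when the one before it is completed fails the run):
1. the lever is brought to the amber mark (angle between the x axis of heat_knob and the x axis of amber_mark, either way round below 0.1 rad), for 0.3 s.
2. every utensil and the scraper lie in the tub and the guard plate is flush on its pins, the lever still at amber (angle between the x axis of heat_knob and the x axis of amber_mark, either way round below 0.1 rad and horizontal distance between guard and pins_mid below 0.004 m and z of guard in the frame of pins_mid between -0.003 and 0.003 m and angle between guard's own z axis and vertical below 0.03 rad and angle between the y axis of guard and the y axis of hob, either way round below 0.06 rad and x of u1_mid in the frame of tub between -0.125 and 0.125 m and y of u1_mid in the frame of tub between -0.095 and 0.095 m and height (world z) of each of u1_mid, u2_mid, u3_mid, u4_mid, scraper below 0.07 m and angle between u1's own z axis and vertical between 0.85 and 2.3 rad and x of u2_mid in the frame of tub between -0.125 and 0.125 m and y of u2_mid in the frame of tub between -0.095 and 0.095 m and angle between u2's own z axis and vertical between 0.85 and 2.3 rad and x of u3_mid in the frame of tub between -0.125 and 0.125 m and y of u3_mid in the frame of tub between -0.095 and 0.095 m and angle between u3's own z axis and vertical between 0.85 and 2.3 rad and x of u4_mid in the frame of tub between -0.125 and 0.125 m and y of u4_mid in the frame of tub between -0.095 and 0.095 m and angle between u4's own z axis and vertical between 0.85 and 2.3 rad and x of scraper in the frame of tub between -0.125 and 0.125 m and y of scraper in the frame of tub between -0.095 and 0.095 m), for 0.2 s.
3. the lever is brought to the blue mark (angle between the x axis of heat_knob and the x axis of blue_mark, either way round below 0.1 rad), for 0.3 s.
At the end, for the whole second after the job is handed in: Lever within 0.10 rad of blue; guard flush on the hob (3 mm in height, 4 mm sideways, tilt under 0.03 rad); each utensil lying in the tub (middle inside its walls, under 70 mm high, over 0.85 rad from upright) and the scraper too (origin inside, under 70 mm); all released and at rest (angle between the x axis of heat_knob and the x axis of blue_mark, either way round below 0.1 rad and horizontal distance between guard and pins_mid below 0.004 m and z of guard in the frame of pins_mid between -0.003 and 0.003 m and angle between guard's own z axis and vertical below 0.03 rad and angle between the y axis of guard and the y axis of hob, either way round below 0.06 rad and x of u1_mid in the frame of tub between -0.125 and 0.125 m and y of u1_mid in the frame of tub between -0.095 and 0.095 m and height (world z) of each of u1_mid, u2_mid, u3_mid, u4_mid, scraper below 0.07 m and angle between u1's own z axis and vertical between 0.85 and 2.3 rad and x of u2_mid in the frame of tub between -0.125 and 0.125 m and y of u2_mid in the frame of tub between -0.095 and 0.095 m and angle between u2's own z axis and vertical between 0.85 and 2.3 rad and x of u3_mid in the frame of tub between -0.125 and 0.125 m and y of u3_mid in the frame of tub between -0.095 and 0.095 m and angle between u3's own z axis and vertical between 0.85 and 2.3 rad and x of u4_mid in the frame of tub between -0.125 and 0.125 m and y of u4_mid in the frame of tub between -0.095 and 0.095 m and angle between u4's own z axis and vertical between 0.85 and 2.3 rad and x of scraper in the frame of tub between -0.125 and 0.125 m and y of scraper in the frame of tub between -0.095 and 0.095 m and linear speed of each of u1, u2, u3, u4, scraper, guard below 0.03 m/s); the robot touches nothing.
It fails at once if a utensil, the scraper or the guard plate is moved over 100 mm while the lever is still above the amber mark (value of joint heat above 1.35 rad and distance of any of u1_mid, u2_mid, u3_mid, u4_mid, scraper, guard from where it was at the start of the episode above 0.1 m).
It fails at once if a bystander (steamer, sugar bowl, teal lid, tongs) is moved more than 30 mm (distance of any of steamer, sugar, lid, tongs from where it was at the start of the episode above 0.03 m).
Of u1, u2, u3, u4 only 2 to 4 are there at a start; the rules pass over those that are not, and their reading is None.
At some moment in a run one of guard may be knocked a few centimetres aside while the robot is not near it.
Once in a run the grip may slacken for a moment while it holds something.
It also fails if it takes over 210 s, if anything falls off the work surface, if the arm or the gripper's body presses on something with over 40 N, if the wrist force passes 120 N, or if a joint passes its speed limit or range.

## Working session

There is one attempt and no reset: what is moved stays moved. The work goes in short steps, Python scripts to look and compute and a tool call to move; the robot and the scene stay as the last step left them, time stands still between calls to the robot, and variables do not carry over. Pictures are saved under pics/ and viewed, at most 14 in all, crops included, and the job is handed in when it is done.

Besides the shell and the picture viewer there is one more tool, called after "Request:" in YAML: its name, and indented under it one key for each argument. drive_tool: Moves the arm, as the interface text tells. Shifts and turns lie within -1 to 1; 1 stands for 15 cm of shift or pi/2 rad of turn. Its arguments: {"type":"object","properties":{"commands":{"type":"array","items":{"type":"array"}},"newtons":{"type":"number"}},"required":["commands"]}

```bash
mkdir -p pics; cat > h.py <<'E'
from cell import *
import numpy as np, cv2
from scipy.spatial.transform import Rotation as R
def cal(n):
    c=get_calibration(n); return c,np.array(c["world_to_cam"])
def ray(n,u,v):
    c,T=cal(n); d=np.array([(u-c["cx"])/c["fx"],-(v-c["cy"])/c["fy"],-1.])
    Ri=T[:3,:3].T; return -Ri@T[:3,3],Ri@d
def onz(n,u,v,z):
    o,d=ray(n,u,v); return o+d*(z-o[2])/d[2]
def pix(n,p):
    c,T=cal(n); q=T[:3,:3]@np.array(p,float)+T[:3,3]
    return np.array([c["cx"]+c["fx"]*q[0]/-q[2],c["cy"]-c["fy"]*q[1]/-q[2]])
def st():
    s=get_state(); r=np.array(s["tool_rot"]); print("t",s["time_s"],"p",np.round(s["ee_pos"],1),"q",np.round(r,4),"w",s["grip_width"],"F",np.round(s["contact_force"],1)); return s
E
python3 - <<'E'
from h import *
s=st(); print(s)
for n in("scene","top"):
    i=snapshot(n); cv2.imwrite(f"pics/{n}0.png",i); c,T=cal(n); print(n,c)
E
```

```text
t 0.0 p [160.9 655.1 230.4] q [ 8.000e-04  9.928e-01 -1.202e-01 -0.000e+00] w 85.20736628817546 F [-0.1 -0.   0. ]
{'time_s': 0.0, 'qpos': array([ 1.61807826e+00,  3.59374801e-01,  1.10802693e-02, -2.99666313e-04,
       -1.22408858e+00, -2.88122112e-01]), 'qvel': array([-0.00230821,  0.00065502,  0.0003184 , -0.0012381 ,  0.00010107,
       -0.00048513]), 'tau': array([-1.88773622e-03, -5.83322096e+01,  2.93417215e+01,  6.93655193e+00,
       -5.99930529e-03,  1.07800563e-06]), 'ee_pos': array([160.91339998, 655.06539336, 230.38990348]), 'tool_rot': array([ 8.05774126e-04,  9.92751805e-01, -1.20179884e-01, -6.47045760e-06]), 'contact_force': array([-0.06311612, -0.04891055,  0.01270913]), 'torque': array([ 0.00220298, -0.05255716, -0.00252407]), 'finger_force': 0.0, 'grip_width': 85.20736628817546}
scene {'fx': 518.907665803109, 'fy': 518.907665803109, 'cx': 315.6792393310936, 'cy': 205.8791814751708, 'world_to_cam': array([[ 3.02262938e-01,  9.53131702e-01,  1.33069734e-02,
        -1.33110812e+02],
       [-7.32037417e-01,  2.23161592e-01,  6.43677034e-01,
         4.01489888e+02],
       [ 6.10539381e-01, -2.04300914e-01,  7.65181547e-01,
        -1.73393844e+03],
       [ 0.00000000e+00,  0.00000000e+00,  0.00000000e+00,
         1.00000000e+00]])}
top {'fx': 379.5333059891961, 'fy': 379.5333059891961, 'cx': 315.9049616420421, 'cy': 202.64224122597324, 'world_to_cam': array([[-1.46418554e-02, -9.99891432e-01, -1.65543183e-03,
        -1.09919028e+01],
       [ 9.91300265e-01, -1.47325931e-02,  1.30792719e-01,
        -5.79720373e+02],
       [-1.30802908e-01,  2.74018063e-04,  9.91408354e-01,
        -9.17449848e+02],
       [ 0.00000000e+00,  0.00000000e+00,  0.00000000e+00,
         1.00000000e+00]])}
```

View pics/scene0.png

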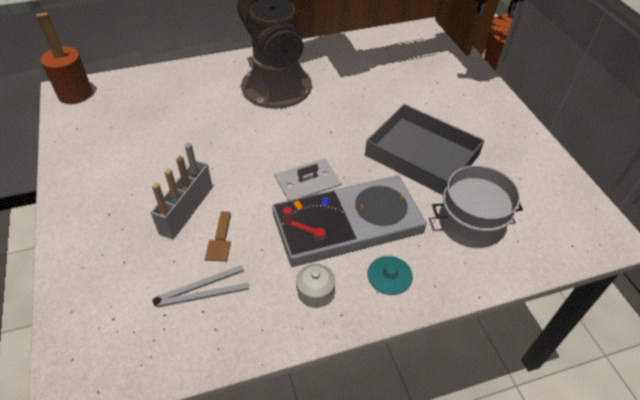

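View pics/top0.png

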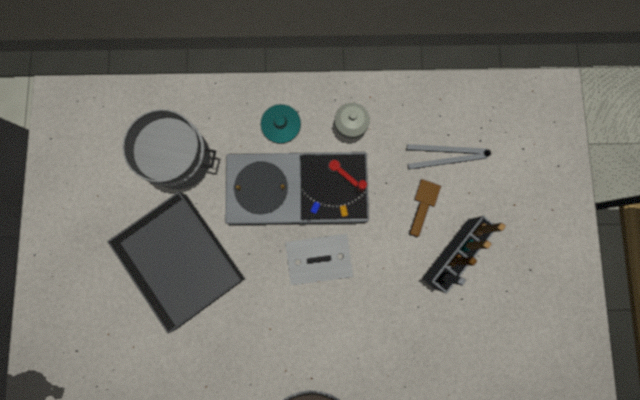

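The views show all four utensils in the caddy (handles at about x 440–510, y 225–285 in top), the hob (226–368, 152–223), the guard (288–352, 235–283), the scraper (425, 205) and the tub (175, 262). The lever points to its far end. I'll measure these now.

```bash
cat > m.py <<'E'
from h import *
def comps(n,i,lo,hi,minA=8,roi=None):
    h=cv2.cvtColor(i,cv2.COLOR_BGR2HSV); m=cv2.inRange(h,lo,hi)
    if roi:
        k=np.zeros_like(m); x0,y0,x1,y1=roi; k[y0:y1,x0:x1]=1; m*=k
    N,L,S,C=cv2.connectedComponentsWithStats(m)
    return [(C[j],S[j],L==j) for j in range(1,N) if S[j][4]>=minA]
E
python3 - <<'E'
from m import *
t=cv2.imread("pics/top0.png"); s=cv2.imread("pics/scene0.png")
def show(name,n,i,lo,hi,z,roi=None,minA=8):
    for c,S,m in comps(n,i,lo,hi,minA,roi):
        print(name,n,np.round(c,1),"A",S[4],"bbox",S[:4],"->",np.round(onz(n,*c,z),1))
for n,i in(("top",t),("scene",s)):
    roiH=(220,145,375,230) if n=="top" else (265,170,430,270)
    show("amber",n,i,(12,150,120),(28,255,255),45.5,roiH,4)
    show("blue",n,i,(110,120,80),(130,255,255),45.5,roiH,4)
    show("red",n,i,(0,150,80),(8,255,255),64,roiH,15)
    show("red2",n,i,(172,150,80),(180,255,255),64,roiH,15)
    roiS=(400,170,450,245) if n=="top" else (200,205,240,265)
    show("scraper",n,i,(5,90,50),(20,255,255),8,roiS,30)
# hob corners
for p in((226,153),(367,152),(368,222),(226,223)): print("hobc",onz("top",*p,45).round(1))
for p in((275,210),(395,178),(424,229),(291,257)): print("hobc s",onz("scene",*p,45).round(1))
for p in((238,188),(283,186)): print("pin t",onz("top",*p,65).round(1))
for p in((181,194),(243,278),(170,331),(110,241)): print("tubc",onz("top",*p,60).round(1))
for p in((404,106),(482,146),(447,187),(366,146)): print("tubc s",onz("scene",*p,60).round(1))
def crop(i,x0,y0,x1,y1,k): return cv2.resize(i[y0:y1,x0:x1],None,fx=k,fy=k,interpolation=cv2.INTER_CUBIC)
cv2.imwrite("pics/c1.png",crop(t,220,145,380,295,5)[:600*2][:, :800][:600])
a=crop(t,405,170,515,300,4); b=crop(s,145,135,245,265,4)
o=np.zeros((520,840,3),np.uint8); o[:a.shape[0],:a.shape[1]]=a; o[:b.shape[0],440:440+b.shape[1]]=b; cv2.imwrite("pics/c2.png",o[:,:800])
for p in((427,281),(443,292),(483,218),(500,225)): print("caddy?",onz("top",*p,90).round(1))
E
```

```text
amber top [343.4 210.3] A 57 bbox [340 205   7  11] -> [558.3 -87.7  45.5]
blue top [314.9 207.2] A 81 bbox [310 202  10  12] -> [567.  -16.8  45.5]
red top [346.2 174.3] A 273 bbox [329 160  38  29] -> [645.6 -95.5  64. ]
scraper top [423.8 203.4] A 748 bbox [410 180  30  56] -> [ 577.3 -299.4    8. ]
amber scene [297.9 204.6] A 54 bbox [294 201   9   9] -> [557.8 -86.2  45.5]
blue scene [324.8 200.8] A 56 bbox [321 197   8   9] -> [565.7 -15.5  45.5]
red scene [287.1 210.2] A 53 bbox [283 207   9   8] -> [ 582.5 -121.4   64. ]
red scene [309.1 228.7] A 207 bbox [290 221  35  17] -> [654.7 -85.7  64. ]
scraper scene [219.4 240.8] A 676 bbox [205 212  25  49] -> [ 584.  -300.8    8. ]
hobc [709.4 207.3  45. ]
hobc [ 706.6 -151.4   45. ]
hobc [ 528.2 -148.1   45. ]
hobc [530.9 204.4  45. ]
hobc s [ 557.6 -147.1   45. ]
hobc s [543.4 192.4  45. ]
hobc s [725.6 192.7  45. ]
hobc s [ 709.4 -147.6   45. ]
pin t [615.1 171.5  65. ]
pin t [618.4  60.8  65. ]
tubc [603.1 313.1  60. ]
tubc [397.  157.9  60. ]
tubc [276.7 328.6  60. ]
tubc [490.1 482.   60. ]
tubc s [286.3 330.3  60. ]
tubc s [512.9 470.9  60. ]
tubc s [625.8 303.6  60. ]
tubc s [417.7 155.4  60. ]
caddy? [ 385.8 -274.    90. ]
caddy? [ 360.4 -309.6   90. ]
caddy? [ 530.1 -414.2   90. ]
caddy? [ 513. -453.   90.]
```

View pics/c2.png

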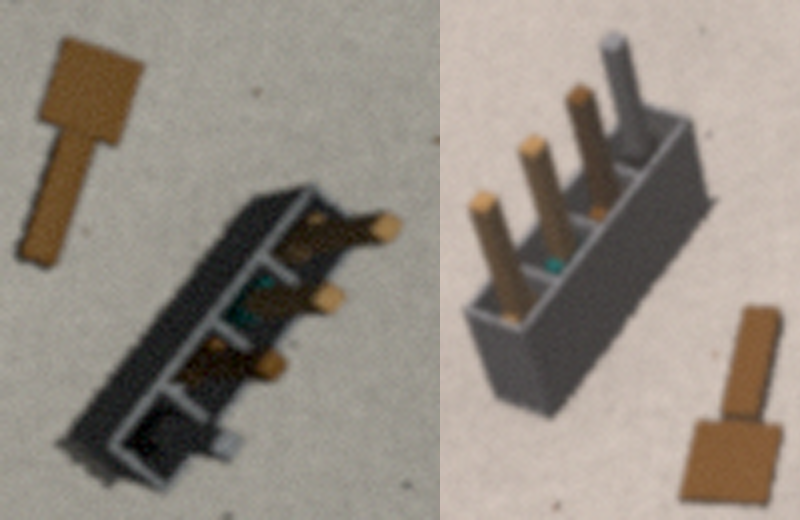

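View pics/c1.png

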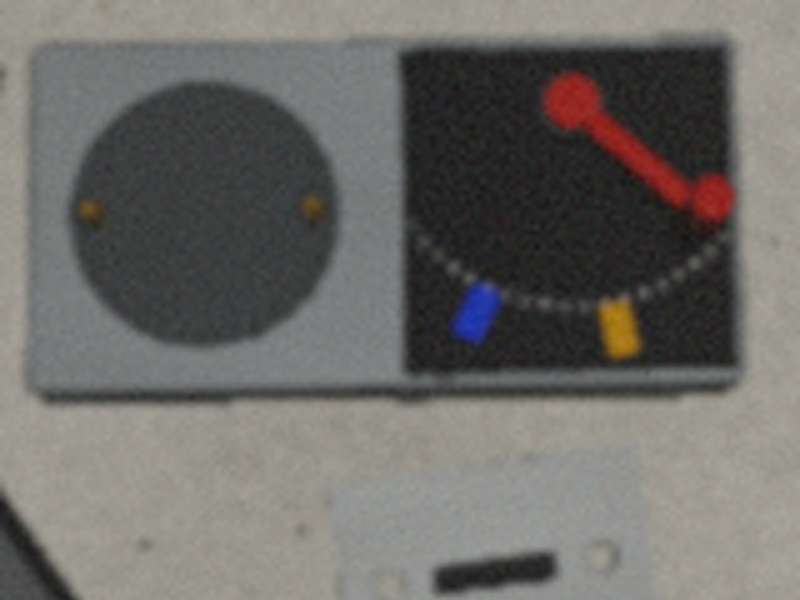

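The crops show beech, teal, olive and steel/black utensils from the far end of the caddy to the near one. The pins are at about (238, 186) and (282, 186), and the lever disc is at (334, 165). Next I triangulate the key points.

```bash
cat >> h.py <<'E'
def tri(pt,ps):
    o1,d1=ray("top",*pt); o2,d2=ray("scene",*ps)
    A=np.stack([d1,-d2],1); k=np.linalg.lstsq(A,o2-o1,rcond=None)[0]
    a,b=o1+k[0]*d1,o2+k[1]*d2; return (a+b)/2,np.linalg.norm(a-b)
E
python3 - <<'E'
from m import *
t=cv2.imread("pics/top0.png"); s=cv2.imread("pics/scene0.png")
print("cams",ray("top",0,0)[0].round(0),ray("scene",0,0)[0].round(0))
def P(n,i,lo,hi,roi,minA=3): return [(np.round(c,2),S[4]) for c,S,m in comps(n,i,lo,hi,minA,roi)]
print("pins",P("t",t,(10,80,50),(30,255,255),(230,178,292,196)),P("s",s,(10,70,50),(30,255,255),(350,180,415,215)))
print("handles t",P("t",t,(8,100,90),(25,255,255),(460,205,515,285)))
print("handles s",P("s",s,(8,80,130),(25,255,255),(145,135,200,200)))
# tip estimates from crop (x/4+off)
T=[(385,228),(328,298),(271,364),(227,443)]; S=[(484-440,203),(533-440,146),(580-440,95),(613-440,41)]
for a,b in zip(T,S): print("tip",*[np.round(x,1) for x in tri((405+a[0]/4,170+a[1]/4),(145+b[0]/4,135+b[1]/4))])
print("knob",tri((220+714/5,145+197/5),(288,211)))
# guard: light plate & handle
h=cv2.cvtColor(t,cv2.COLOR_BGR2GRAY)
m=cv2.inRange(h,0,70); k=np.zeros_like(m); k[250:270,300:338]=1; m*=k
ys,xs=np.nonzero(m); r=cv2.minAreaRect(np.stack([xs,ys],1).astype(np.float32)); print("ghandle",r,onz("top",*r[0],50).round(1))
for p in((389,582),(603,556)): print("ghole",onz("top",220+p[0]/5,145+p[1]/5,6).round(1))
# caddy rim points on crop
for p in((313,187),(112,446),(165,487),(270,260)): print("caddyrim",onz("top",405+p[0]/4,170+p[1]/4,90).round(1))
# scraper
c=max(comps("top",t,(5,90,50),(20,255,255),30,(400,170,450,245)),key=lambda q:q[1][4]); ys,xs=np.nonzero(c[2])
W=np.array([onz("top",x,y,10)[:2] for x,y in zip(xs,ys)]); mu=W.mean(0); w,v=np.linalg.eigh(np.cov((W-mu).T)); a=v[:,1]; p=(W-mu)@a; print("scraper",mu,a,p.min(),p.max(), mu+a*(p.min()+p.max())/2, "lat",np.ptp((W-mu)@v[:,0]))
cv2.imwrite("pics/tub.png",np.hstack([cv2.resize(t[180:340,100:260],None,fx=2.5,fy=2.5),cv2.resize(s[95:255,355:515],None,fx=2.5,fy=2.5)]))
E
```

```text
cams [455. -19. 985.] [1393. -317. 1070.]
pins [(array([237.95, 186.95]), np.int32(19)), (array([282.12, 186.  ]), np.int32(17))] [(array([400.67, 198.12]), np.int32(24)), (array([361.18, 207.21]), np.int32(28))]
handles t [(array([500.9 , 226.48]), np.int32(31)), (array([486.48, 244.15]), np.int32(33)), (array([473.05, 260.91]), np.int32(22))]
handles s [(array([179.  , 157.62]), np.int32(8)), (array([167.39, 171.09]), np.int32(23)), (array([155.39, 185.09]), np.int32(23))]
tip [ 504.1 -415.9  167.7] 3.5
tip [ 467.  -382.5  168.5] 2.9
tip [ 432.6 -349.5  169.1] 2.8
tip [ 391.9 -323.   170.3] 2.8
knob (array([ 613.8819771 , -129.04587878,  100.08503989]), np.float64(4.432948847766746))
ghandle ((318.5087890625, 259.0655212402344), (4.3614020347595215, 23.326894760131836), 82.40535736083984) [439.1 -23.9  50. ]
ghole [433.2  28.8   6. ]
ghole [444.8 -80.6   6. ]
caddyrim [ 533.1 -415.    90. ]
caddyrim [ 384.5 -287.9   90. ]
caddyrim [ 360.9 -317.1   90. ]
caddyrim [ 490.4 -386.6   90. ]
scraper [ 577.22026835 -298.90554771] [-0.9375749   0.34778343] -59.054374118933076 86.6009783824158 [ 564.30676601 -294.11542151] lat 52.51365884957703
```

View pics/tub.png

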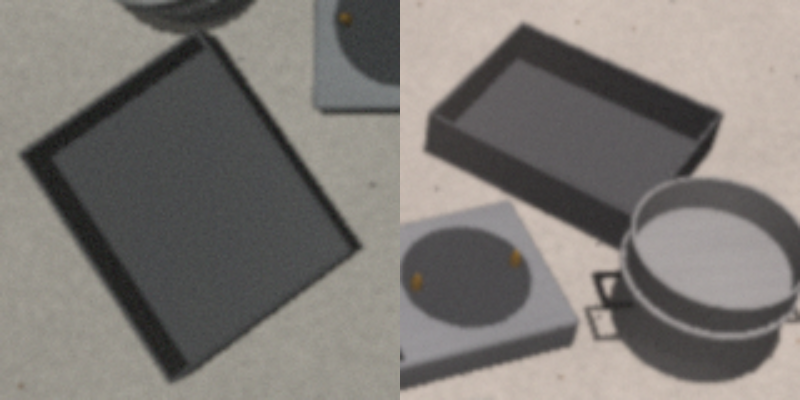

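The tub rim runs about (181,193), (244,279), (169,333), (109,241) in top. That puts its centre near (447, 317) with the long axis at about 35°, and it is empty.

```bash
python3 - <<'E'
from h import *
a=tri((237.95,186.95),(400.67,198.12)); b=tri((282.12,186),(361.18,207.21)); print(a,b)
for z in(55,60): print(onz("top",237.95,186.95,z).round(1),onz("top",282.12,186,z).round(1),onz("scene",400.67,198.12,z).round(1),onz("scene",361.18,207.21,z).round(1))
# hob outline from top image: canny-free threshold corners, from crop (x5)
C=[(33,45),(733,40),(738,380),(33,388)]
W=np.array([onz("top",220+x/5,145+y/5,45)[:2] for x,y in C]); print(W.round(1), W.mean(0), np.linalg.norm(W[0]-W[1]),np.linalg.norm(W[1]-W[2]))
A=onz("top",334.4,165.2,66); am=(onz("top",343.4,210.3,45.5)+onz("scene",297.9,204.6,45.5))/2; bl=(onz("top",314.9,207.2,45.5)+onz("scene",324.8,200.8,45.5))/2
K=np.array([613.9,-129.0]); print("A",A)
d=W[0]-W[1]; yaw=np.arctan2(-d[0],d[1]); pm=(a[0]+b[0])/2; y=(a[0]-b[0])[:2]; yp=np.arctan2(-y[0],y[1]); print("yaws",yaw,yp)
for yw in(yaw,yp,0):
    Rm=np.array([[np.cos(yw),-np.sin(yw)],[np.sin(yw),np.cos(yw)]])
    A2=pm[:2]+Rm@np.array([50,-185]); print("A from pins",A2, [ (np.linalg.norm(p[:2]-A2).round(1),np.mod(np.arctan2(*(p[:2]-A2)[::-1])-yw-2.192,2*np.pi).round(3)) for p in(am,bl,K)])
E
```

```text
(array([620.00990933, 174.38276227,  52.28322151]), np.float64(0.15942018506251715)) (array([620.41905861,  64.06125795,  54.32903111]), np.float64(0.2575969024547035))
[619.5 173.7  55. ] [620.3  63.9  55. ] [622.1 173.2  55. ] [621.   63.9  55. ]
[618.6 172.7  60. ] [619.4  63.4  60. ] [625.9 170.7  60. ] [624.8  62.1  60. ]
[[ 706.7  205.7]
 [ 704.  -150.3]
 [ 530.7 -147.2]
 [ 531.9  202.9]] [618.32049069  27.78779258] 356.01878989958027 173.28203364202824
A [668.60631596 -66.68036677  66.        ]
yaws -0.007753097894187802 0.0037086822526890104
A from pins [668.77867248 -66.16008071] [(np.float64(112.7), np.float64(1.142)), (np.float64(113.9), np.float64(0.503)), (np.float64(83.4), np.float64(1.81))]
A from pins [670.90024476 -65.59128393] [(np.float64(114.9), np.float64(1.132)), (np.float64(115.6), np.float64(0.504)), (np.float64(85.3), np.float64(1.784))]
A from pins [670.21448397 -65.77798989] [(np.float64(114.2), np.float64(1.136)), (np.float64(115.1), np.float64(0.504)), (np.float64(84.7), np.float64(1.793))]
```

```bash
cat >> h.py <<'E'
def go(*pts,yaw=None,step=38):
    """print tool-frame per-row shifts through world points (orientation constant)"""
    s=st(); w,x,y,z=s["tool_rot"]; M=R.from_quat([x,y,z,w]).as_matrix(); p=np.array(s["ee_pos"])
    print("yaw",np.degrees(np.arctan2(M[1,0],M[0,0])).round(1),"z",M[:,2].round(3),"y",M[:,1].round(3))
    for q in pts:
        d=M.T@(np.array(q,float)-p)/150; n=max(1,int(np.ceil(np.linalg.norm(d)*150/step)))
        print(q,"n",n,"row",(d/n).round(3).tolist(),"tot",d.round(3).tolist()); p=np.array(q,float)
E
python3 -c "
from h import *
go((613,-129,230),(613,-129,150),(613,-129,74))"
```

```text
t 0.1 p [160.9 655.1 230.5] q [ 7.000e-04  9.928e-01 -1.202e-01 -0.000e+00] w 85.15248816310486 F [ 0.4  0.5 -0.4]
yaw -13.8 z [-0.    -0.001 -1.   ] y [-0.239 -0.971  0.001]
(613, -129, 230) n 24 row [0.174, 0.182, 0.0] tot [4.174, 4.357, 0.01]
(613, -129, 150) n 3 row [-0.0, -0.0, 0.178] tot [-0.0, -0.001, 0.533]
(613, -129, 74) n 3 row [-0.0, -0.0, 0.169] tot [-0.0, -0.001, 0.507]
```

Request:
drive_tool:
  commands:
    - [[0.174,0.182,0],[0,0,0],-1]
    - [[0.174,0.182,0],[0,0,0],-1]
    - [[0.174,0.182,0],[0,0,0],-1]
    - [[0.174,0.182,0],[0,0,0],-1]
    - [[0.174,0.182,0],[0,0,0],-1]
    - [[0.174,0.182,0],[0,0,0],-1]
    - [[0.174,0.182,0],[0,0,0],-1]
    - [[0.174,0.182,0],[0,0,0],-1]
    - [[0.174,0.182,0],[0,0,0],-1]
    - [[0.174,0.182,0],[0,0,0],-1]
    - [[0.174,0.182,0],[0,0,0],-1]
    - [[0.174,0.182,0],[0,0,0],-1]
  newtons: 40

```text
time_s: 1.1
ee_pos: [387.3, 260.8, 231.3]
tool_rot: [-0.0, 0.993, -0.12, -0.0]
contact_force: [1.0, 1.1, 0.3]
grip_width: 85.7
finger_force: 0.0
```

Request:
drive_tool:
  commands:
    - [[0.174,0.182,0],[0,0,0],-1]
    - [[0.174,0.182,0],[0,0,0],-1]
    - [[0.174,0.182,0],[0,0,0],-1]
    - [[0.174,0.182,0],[0,0,0],-1]
    - [[0.174,0.182,0],[0,0,0],-1]
    - [[0.174,0.182,0],[0,0,0],-1]
    - [[0.174,0.182,0],[0,0,0],-1]
    - [[0.174,0.182,0],[0,0,0],-1]
    - [[0.174,0.182,0],[0,0,0],-1]
    - [[0.174,0.182,0],[0,0,0],-1]
    - [[0.174,0.182,0],[0,0,0],-1]
    - [[0.174,0.182,0],[0,0,0],-1]

```text
time_s: 2.1
ee_pos: [613.5, -132.1, 230.9]
tool_rot: [-0.0, 0.993, -0.12, -0.0]
contact_force: [1.0, 0.6, 0.1]
grip_width: 85.4
finger_force: 0.0
```

Request:
drive_tool:
  commands:
    - [[0,0,0.18],[0,0,0],-1]
    - [[0,0,0.18],[0,0,0],-1]
    - [[0,0,0.17],[0,0,0],-1]
    - [[0,0,0],[0,0,0],-1]

```text
time_s: 2.43
ee_pos: [609.5, -130.3, 145.8]
tool_rot: [0.0, 0.993, -0.121, -0.005]
contact_force: [-1.1, -0.2, -1.6]
grip_width: 85.3
finger_force: 0.0
```

Request:
drive_tool:
  commands:
    - [[0.02,0,0.16],[0,0,0],-1]
    - [[0,0,0.16],[0,0,0],-1]
    - [[0,0,0.16],[0,0,0],-1]
    - [[0,0,0],[0,0,0],-1]
    - [[0,0,0],[0,0,0],1]
    - [[0,0,0],[0,0,0],1]
    - [[0,0,0],[0,0,0],1]
    - [[0,0,0],[0,0,0],1]
    - [[0,0,0],[0,0,0],1]
    - [[0,0,0],[0,0,0],1]
  newtons: 40

```text
time_s: 3.27
ee_pos: [616.7, -130.8, 81.2]
tool_rot: [-0.0, 0.993, -0.12, 0.001]
contact_force: [-0.7, 1.8, 5.1]
grip_width: 20.8
finger_force: 38.9
```

```bash
python3 - <<'E'
from h import *
A=np.array([669.5,-66])
pts=[(*(A+85*np.array([np.cos(a),np.sin(a)])),76) for a in np.arange(3.85,3.32,-0.13)]+[(*(A+85*np.array([np.cos(3.327),np.sin(3.327)])),76)]
go(*[tuple(np.round(p,1)) for p in pts])
E
```

```text
t 3.2667 p [ 616.7 -130.8   81.2] q [-1.000e-04  9.928e-01 -1.199e-01  1.000e-03] w 20.787398898428325 F [-0.7  1.8  5.1]
yaw -13.8 z [ 0.002 -0.    -1.   ] y [-0.238 -0.971 -0.   ]
(np.float64(605.0), np.float64(-121.3), np.float64(76.0)) n 1 row [-0.091, -0.043, 0.035] tot [-0.091, -0.043, 0.035]
(np.float64(598.3), np.float64(-112.5), np.float64(76.0)) n 1 row [-0.057, -0.046, -0.0] tot [-0.057, -0.046, -0.0]
(np.float64(592.9), np.float64(-102.9), np.float64(76.0)) n 1 row [-0.05, -0.054, -0.0] tot [-0.05, -0.054, -0.0]
(np.float64(588.8), np.float64(-92.6), np.float64(76.0)) n 1 row [-0.043, -0.06, -0.0] tot [-0.043, -0.06, -0.0]
(np.float64(586.0), np.float64(-81.9), np.float64(76.0)) n 1 row [-0.035, -0.065, -0.0] tot [-0.035, -0.065, -0.0]
(np.float64(586.0), np.float64(-81.7), np.float64(76.0)) n 1 row [-0.0, -0.001, -0.0] tot [-0.0, -0.001, -0.0]
```

Request:
drive_tool:
  commands:
    - [[-0.045,-0.022,0],[0,0,0],1]
    - [[-0.045,-0.022,0],[0,0,0],1]
    - [[-0.028,-0.023,0],[0,0,0],1]
    - [[-0.028,-0.023,0],[0,0,0],1]
    - [[-0.025,-0.027,0],[0,0,0],1]
    - [[-0.025,-0.027,0],[0,0,0],1]
    - [[-0.021,-0.03,0],[0,0,0],1]
    - [[-0.021,-0.03,0],[0,0,0],1]
    - [[-0.016,-0.032,0],[0,0,0],1]
    - [[-0.016,-0.032,0],[0,0,0],1]
    - [[0,0,0],[0,0,0],1]

```text
time_s: 4.18
ee_pos: [583.6, -83.2, 81.0]
tool_rot: [0.001, 0.993, -0.12, -0.002]
contact_force: [-9.5, -3.7, 15.6]
grip_width: 20.7
finger_force: 41.0
```

```bash
python3 - <<'E'
from m import *
st(); i=snapshot("scene"); cv2.imwrite("pics/s1.png",i); cv2.imwrite("pics/s1c.png",cv2.resize(i[170:270,255:385],None,fx=5,fy=5))
E
```

```text
t 4.1833 p [583.6 -83.2  81. ] q [ 0.0012  0.9927 -0.1203 -0.0019] w 20.736793397791015 F [-9.5 -3.7 15.6]
```

View pics/s1c.png

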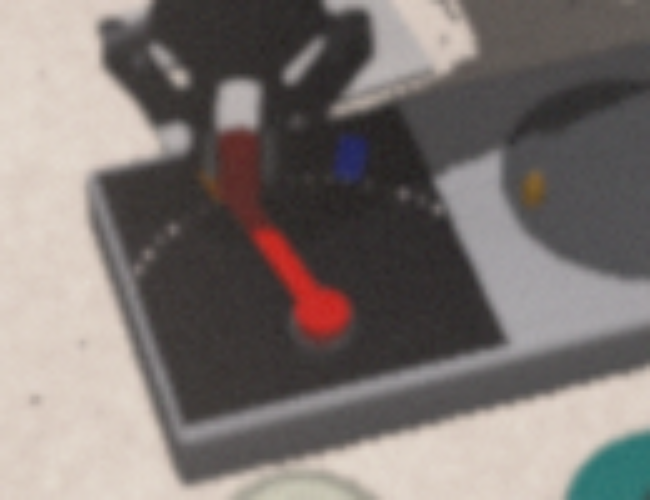

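The knob sits over the amber mark. I release it, lift, and move off to check.

Request:
drive_tool:
  commands:
    - [[0,0,0],[0,0,0],-1]
    - [[0,0,0],[0,0,0],-1]
    - [[0,0,0],[0,0,0],-1]
    - [[0,0,0],[0,0,0],-1]
    - [[0,0,-0.2],[0,0,0],-1]
    - [[0,0,-0.25],[0,0,0],-1]
    - [[0,0,-0.25],[0,0,0],-1]
    - [[0,0,-0.25],[0,0,0],-1]
    - [[0,0,-0.25],[0,0,0],-1]
    - [[0,0,0],[0,0,0],-1]

```text
time_s: 5.07
ee_pos: [589.8, -82.5, 268.3]
tool_rot: [-0.0, 0.993, -0.12, 0.006]
contact_force: [1.3, 0.4, 1.6]
grip_width: 85.5
finger_force: 0.0
```

Request:
drive_tool:
  commands:
    - [[-0.1,0.18,0],[0,0,0.066],-1]
    - [[-0.1,0.18,0],[0,0,0.066],-1]
    - [[-0.1,0.18,0],[0,0,0.066],-1]
    - [[-0.1,0.18,0],[0,0,0.066],-1]
    - [[-0.1,0.18,0],[0,0,0.067],-1]
    - [[0,0.2,0],[0,0,0],-1]
    - [[0,0,0],[0,0,0],-1]

```text
time_s: 5.65
ee_pos: [437.5, -193.8, 259.9]
tool_rot: [-0.0, 0.928, -0.372, -0.0]
contact_force: [-0.9, 0.6, 0.8]
grip_width: 85.5
finger_force: 0.0
```

```bash
python3 - <<'E'
from m import *
st(); A=np.array([669.5,-66.])
t=snapshot("top"); s=snapshot("scene"); cv2.imwrite("pics/t2.png",t); cv2.imwrite("pics/s2.png",s)
for n,i,roi in(("top",t,(300,145,375,230)),("scene",s,(265,170,360,270))):
    for c,S,m in comps(n,i,(0,150,60),(8,255,255),10,roi):
        ys,xs=np.nonzero(m); r=[onz(n,x,y,64)[:2]-A for x,y in zip(xs,ys)]; r=np.array(r); k=np.linalg.norm(r,axis=1); k=(k>25)&(k<70)
        print(n,np.round(c,1),S[4],(np.arctan2(r[k,1].mean(),r[k,0].mean())%6.283-2.192))
# handle tips in top: wood masks
    print([(np.round(c,1),S[4]) for c,S,m in comps(n,i,(8,80,90),(25,255,255),8,(455,200,515,290) if n=="top" else (145,135,200,200))])
go((392,-323,280),(392,-323,122))
E
```

```text
t 5.65 p [ 437.5 -193.8  259.9] q [-1.000e-04  9.282e-01 -3.721e-01 -0.000e+00] w 85.46566502074685 F [-0.9  0.6  0.8]
top [338. 180.] 295 1.1485567972601958
[]
scene [301.7 200.1] 55 nan
scene [313.6 224.6] 206 1.173699374610686
[(array([179.4, 159.1]), np.int32(23)), (array([169.9, 182.1]), np.int32(102)), (array([156.1, 190. ]), np.int32(64)), (array([184. , 187.5]), np.int32(16))]
t 5.75 p [ 440.3 -192.6  260. ] q [-2.000e-04  9.283e-01 -3.719e-01  4.000e-04] w 85.41330514061558 F [0.3 0.7 0.2]
yaw -43.7 z [ 0.001  0.    -1.   ] y [-0.69  -0.723 -0.001]
(392, -323, 280) n 4 row [0.092, 0.213, -0.033] tot [0.367, 0.851, -0.134]
(392, -323, 122) n 5 row [-0.0, 0.0, 0.211] tot [-0.001, 0.001, 1.053]<stdin>:7: RuntimeWarning: Mean of empty slice.
  ret = ret.dtype.type(ret / rcount)
```

View pics/t2.png

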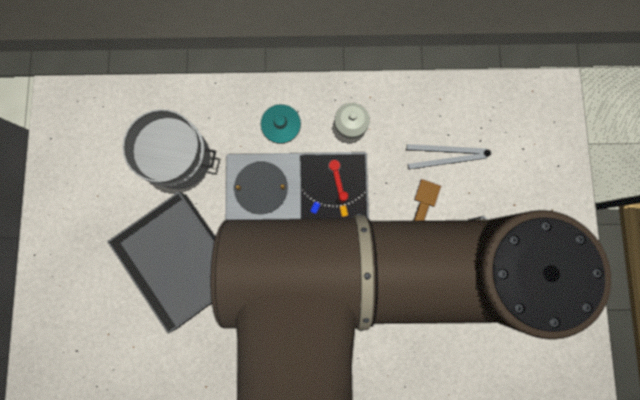

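The lever stands at about 1.15 and the amber mark at 1.14. Nothing else has moved. Now the steel utensil.

Request:
drive_tool:
  commands:
    - [[0.092,0.213,-0.033],[0,0,0],-1]
    - [[0.092,0.213,-0.033],[0,0,0],-1]
    - [[0.092,0.213,-0.033],[0,0,0],-1]
    - [[0.092,0.213,-0.033],[0,0,0],-1]
    - [[0,0,0.2],[0,0,0],-1]
    - [[0,0,0.2],[0,0,0],-1]
    - [[0,0,0],[0,0,0],-1]

```text
time_s: 6.33
ee_pos: [390.4, -321.4, 213.9]
tool_rot: [-0.001, 0.928, -0.372, -0.004]
contact_force: [-1.3, 1.5, -0.9]
grip_width: 85.7
finger_force: 0.0
```

```bash
python3 - <<'E'
from h import *
go((392,-323,122)); s=snapshot("scene"); cv2.imwrite("pics/s3.png",cv2.resize(s[90:250,110:310],None,fx=4,fy=3.75))
E
```

```text
t 6.3333 p [ 390.4 -321.4  213.9] q [-8.000e-04  9.282e-01 -3.721e-01 -4.400e-03] w 85.67276033504318 F [-1.3  1.5 -0.9]
yaw -43.7 z [-0.008  0.005 -1.   ] y [-0.691 -0.723  0.002]
(392, -323, 122) n 3 row [0.007, -0.0, 0.204] tot [0.02, -0.001, 0.613]
```

View pics/s3.png

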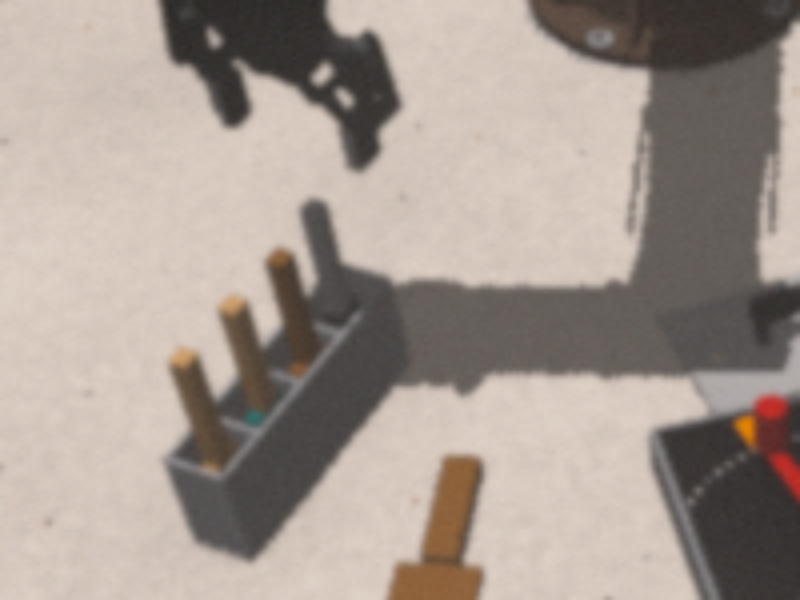

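```bash
python3 - <<'E'
from h import *
print(pix("scene",(390.4,-321.4,214)),"seen",(110+297/4,90+147/3.75)); print(pix("scene",(392,-323,172)),"seen",(110+315/4,90+203/3.75))
for q in((187,180,232),(233,302),(280,256),(182,357)):
    pass
# handle base seen px -> at z 90 
for u,v in((342,305),(302,370),(257,418),(213,468)): print(onz("scene",110+u/4,90+v/3.75,76).round(1))
E
```

```text
[185.1109451  131.40386289] seen (184.25, 129.2)
[187.57471681 144.60178748] seen (188.75, 144.13333333333333)
[ 393.4 -319.1   76. ]
[ 447.2 -353.4   76. ]
[ 482.3 -386.7   76. ]
[ 517.7 -418.3   76. ]
```

The gripper mid-point and the steel tip project where I see them, at about (184,129) and (189,144) px. Descending to grip.

Request:
drive_tool:
  commands:
    - [[0.005,0,0.2],[0,0,0],-1]
    - [[0.005,0,0.2],[0,0,0],-1]
    - [[0.005,0,0.2],[0,0,0],-1]
    - [[0,0,0],[0,0,0],-1]
    - [[0,0,0],[0,0,0],1]
    - [[0,0,0],[0,0,0],1]
    - [[0,0,0],[0,0,0],1]
    - [[0,0,0],[0,0,0],1]
    - [[0,0,0],[0,0,0],1]
    - [[0,0,0],[0,0,0],1]
    - [[0,0,0],[0,0,0],1]
  newtons: 70

```text
time_s: 7.3
ee_pos: [394.9, -324.7, 130.8]
tool_rot: [0.0, 0.929, -0.371, 0.001]
contact_force: [-1.4, 1.4, 6.3]
grip_width: 13.4
finger_force: 68.4
```

Request:
drive_tool:
  commands:
    - [[0,0,-0.1],[0,0,0],1]
    - [[0,0,-0.15],[0,0,0],1]
    - [[0,0,-0.2],[0,0,0],1]
    - [[0,0,-0.2],[0,0,0],1]
    - [[0,0,-0.2],[0,0,0],1]
    - [[0,0,-0.2],[0,0,0],1]
    - [[0,0,0],[0,0,0],1]

```text
time_s: 7.88
ee_pos: [396.3, -325.9, 293.6]
tool_rot: [0.001, 0.929, -0.371, 0.005]
contact_force: [0.9, -1.2, 0.6]
grip_width: 13.2
finger_force: 68.2
```

```bash
python3 - <<'E'
from h import *
go((440,-50,290),(440,250,290)); s=snapshot("scene"); cv2.imwrite("pics/s4.png",s)
E
```

```text
t 7.8833 p [ 396.3 -325.9  293.6] q [ 8.000e-04  9.286e-01 -3.710e-01  4.700e-03] w 13.207547035267485 F [ 0.9 -1.2  0.6]
yaw -43.6 z [ 0.008 -0.005 -1.   ] y [-0.689 -0.725 -0.002]
(440, -50, 290) n 8 row [-0.132, -0.192, 0.002] tot [-1.057, -1.534, 0.017]
(440, 250, 290) n 8 row [-0.172, -0.181, -0.001] tot [-1.378, -1.449, -0.01]
```

```bash
cat >> h.py <<'E'
import json
def plan(legs,cl,step=36,deg=6.6):
    """legs: (xyz, yaw or None, tiltdeg about tool y from current[delta]) ; prints rows"""
    s=st(); w,x,y,z=s["tool_rot"]; M=R.from_quat([x,y,z,w]).as_matrix(); p=np.array(s["ee_pos"]); print("yaw",np.degrees(np.arctan2(M[1,0],M[0,0])).round(1),"z",M[:,2].round(3))
    for q,rv in legs:
        q=np.array(q,float); rv=np.array(rv,float)  # rv: turn in tool axes, degrees, total
        n=max(1,int(np.ceil(max(np.linalg.norm(q-p)/step,np.linalg.norm(rv)/deg)))); out=[]
        for k in range(n):
            d=M.T@(q-p)/(n-k)/150; d=d.round(3); t=(rv/n/90).round(3)
            p=p+M@d*150; M=M@R.from_rotvec(t*np.pi/2).as_matrix(); out.append([d.tolist(),t.tolist(),cl])
        print(n,json.dumps(out))
E
python3 -c "
from h import *
plan([((480,-20,290),(0,0,-39)),((428,302,290),(0,0,-39.7)),((428,302,290),(0,60,0))],1)"
```

```text
t 7.9333 p [ 395.6 -325.   290.5] q [ 1.000e-04  9.285e-01 -3.712e-01  3.100e-03] w 12.885649078724441 F [ 0.  -0.8 -1.7]
yaw -43.6 z [ 0.006 -0.002 -1.   ]
9 [[[-0.11, -0.207, 0.0], [0.0, 0.0, -0.048], 1], [[-0.095, -0.215, 0.0], [0.0, 0.0, -0.048], 1], [[-0.078, -0.221, 0.0], [0.0, 0.0, -0.048], 1], [[-0.061, -0.226, 0.0], [0.0, 0.0, -0.048], 1], [[-0.044, -0.23, 0.0], [0.0, 0.0, -0.048], 1], [[-0.027, -0.233, 0.0], [0.0, 0.0, -0.048], 1], [[-0.009, -0.234, 0.0], [0.0, 0.0, -0.048], 1], [[0.009, -0.234, 0.001], [0.0, 0.0, -0.048], 1], [[0.026, -0.234, 0.0], [0.0, 0.0, -0.048], 1]]
10 [[[-0.052, -0.211, -0.001], [0.0, 0.0, -0.044], 1], [[-0.037, -0.214, -0.001], [0.0, 0.0, -0.044], 1], [[-0.023, -0.216, -0.001], [0.0, 0.0, -0.044], 1], [[-0.008, -0.217, -0.001], [0.0, 0.0, -0.044], 1], [[0.008, -0.217, -0.0], [0.0, 0.0, -0.044], 1], [[0.022, -0.216, -0.001], [0.0, 0.0, -0.044], 1], [[0.037, -0.215, -0.0], [0.0, 0.0, -0.044], 1], [[0.052, -0.211, -0.001], [0.0, 0.0, -0.044], 1], [[0.067, -0.207, -0.0], [0.0, 0.0, -0.044], 1], [[0.081, -0.202, -0.001], [0.0, 0.0, -0.044], 1]]
10 [[[-0.0, -0.0, 0.0], [0.0, 0.067, 0.0], 1], [[-0.0, -0.0, 0.0], [0.0, 0.067, 0.0], 1], [[-0.0, -0.0, 0.0], [0.0, 0.067, 0.0], 1], [[-0.0, -0.0, 0.0], [0.0, 0.067, 0.0], 1], [[-0.0, -0.0, 0.0], [0.0, 0.067, 0.0], 1], [[-0.0, -0.0, 0.0], [0.0, 0.067, 0.0], 1], [[-0.0, -0.0, 0.0], [0.0, 0.067, 0.0], 1], [[-0.0, -0.0, 0.0], [0.0, 0.067, 0.0], 1], [[-0.0, -0.0, 0.0], [0.0, 0.067, 0.0], 1], [[-0.0, -0.0, 0.0], [0.0, 0.067, 0.0], 1]]
```

Request:
drive_tool:
  commands:
    - [[-0.11,-0.207,0],[0,0,-0.048],1]
    - [[-0.095,-0.215,0],[0,0,-0.048],1]
    - [[-0.078,-0.221,0],[0,0,-0.048],1]
    - [[-0.061,-0.226,0],[0,0,-0.048],1]
    - [[-0.044,-0.23,0],[0,0,-0.048],1]
    - [[-0.027,-0.233,0],[0,0,-0.048],1]
    - [[-0.009,-0.234,0],[0,0,-0.048],1]
    - [[0.009,-0.234,0],[0,0,-0.048],1]
    - [[0.026,-0.234,0],[0,0,-0.048],1]

```text
time_s: 8.68
ee_pos: [478.3, -17.6, 286.3]
tool_rot: [0.0, 0.999, -0.039, -0.001]
contact_force: [-0.2, -1.1, -1.3]
grip_width: 13.1
finger_force: 68.4
```

Request:
drive_tool:
  commands:
    - [[-0.052,-0.211,0],[0,0,-0.044],1]
    - [[-0.037,-0.214,0],[0,0,-0.044],1]
    - [[-0.023,-0.216,0],[0,0,-0.044],1]
    - [[-0.008,-0.217,0],[0,0,-0.044],1]
    - [[0.008,-0.217,0],[0,0,-0.044],1]
    - [[0.022,-0.216,0],[0,0,-0.044],1]
    - [[0.037,-0.215,0],[0,0,-0.044],1]
    - [[0.052,-0.211,0],[0,0,-0.044],1]
    - [[0.067,-0.207,0],[0,0,-0.044],1]
    - [[0.081,-0.202,0],[0,0,-0.044],1]

```text
time_s: 9.52
ee_pos: [425.8, 303.9, 286.2]
tool_rot: [0.0, 0.953, 0.301, -0.001]
contact_force: [0.5, 0.3, -0.2]
grip_width: 13.1
finger_force: 68.4
```

Request:
drive_tool:
  commands:
    - [[0,0,0],[0,0.067,0],1]
    - [[0,0,0],[0,0.067,0],1]
    - [[0,0,0],[0,0.067,0],1]
    - [[0,0,0],[0,0.067,0],1]
    - [[0,0,0],[0,0.067,0],1]
    - [[0,0,0],[0,0.067,0],1]
    - [[0,0,0],[0,0.067,0],1]
    - [[0,0,0],[0,0.067,0],1]
    - [[0,0,0],[0,0.067,0],1]
    - [[0,0,0],[0,0,0],1]

```text
time_s: 10.35
ee_pos: [456.8, 302.2, 355.0]
tool_rot: [-0.125, 0.875, 0.276, 0.377]
contact_force: [-0.5, -1.1, -1.2]
grip_width: 13.1
finger_force: 68.7
```

```bash
python3 - <<'E'
from h import *
s=st(); print(s["qpos"].round(3)); C=np.array([447,317]);u=np.array([.82,.573])
go((*(C-35*u),140),(*(C-35*u),90))
E
```

```text
t 10.35 p [456.8 302.2 355. ] q [-0.1247  0.8753  0.2756  0.3773] w 13.13659747898939 F [-0.5 -1.1 -1.2]
[ 0.893 -0.355 -1.016  1.058 -0.224  0.323]
t 10.35 p [456.8 302.2 355. ] q [-0.1247  0.8753  0.2756  0.3773] w 13.13659747898939 F [-0.5 -1.1 -1.2]
yaw 34.6 z [ 0.592  0.426 -0.684] y [ 0.577 -0.817 -0.01 ]
(np.float64(418.3), np.float64(296.945), 140) n 6 row [-0.201, -0.017, 0.136] tot [-1.203, -0.104, 0.814]
(np.float64(418.3), np.float64(296.945), 90) n 2 row [-0.122, 0.002, 0.114] tot [-0.243, 0.003, 0.228]
```

Tilt reached about 47° before the joint 3 limit, which is enough. I place it a bit farther out.

```bash
python3 - <<'E'
from h import *
C=np.array([447,317]);u=np.array([.82,.573])
plan([((*(C+10*u),240),(0,0,0)),((*(C+10*u),104),(0,0,0))],1)
E
```

```text
t 10.35 p [456.8 302.2 355. ] q [-0.1247  0.8753  0.2756  0.3773] w 13.13659747898939 F [-0.5 -1.1 -1.2]
yaw 34.6 z [ 0.592  0.426 -0.684]
4 [[[-0.128, -0.027, 0.144], [0.0, 0.0, 0.0], 1], [[-0.128, -0.028, 0.144], [0.0, 0.0, 0.0], 1], [[-0.128, -0.027, 0.144], [0.0, 0.0, 0.0], 1], [[-0.128, -0.028, 0.145], [0.0, 0.0, 0.0], 1]]
4 [[[-0.165, 0.002, 0.155], [0.0, 0.0, 0.0], 1], [[-0.165, 0.003, 0.155], [0.0, 0.0, 0.0], 1], [[-0.166, 0.002, 0.155], [0.0, 0.0, 0.0], 1], [[-0.165, 0.003, 0.155], [0.0, 0.0, 0.0], 1]]
```

Request:
drive_tool:
  commands:
    - [[-0.128,-0.027,0.144],[0,0,0],1]
    - [[-0.128,-0.027,0.144],[0,0,0],1]
    - [[-0.128,-0.027,0.144],[0,0,0],1]
    - [[-0.128,-0.027,0.144],[0,0,0],1]
    - [[0,0,0],[0,0,0],1]

```text
time_s: 10.77
ee_pos: [470.2, 320.6, 290.8]
tool_rot: [-0.12, 0.892, 0.286, 0.33]
contact_force: [0.0, 0.2, -1.8]
grip_width: 12.9
finger_force: 68.6
```

Request:
drive_tool:
  commands:
    - [[-0.165,0.002,0.155],[0,0,0],1]
    - [[-0.165,0.002,0.155],[0,0,0],1]
    - [[-0.165,0.002,0.155],[0,0,0],1]
    - [[0,0,0],[0,0,0],1]

```text
time_s: 11.1
ee_pos: [476.1, 310.2, 237.3]
tool_rot: [-0.123, 0.902, 0.295, 0.292]
contact_force: [0.2, 0.0, -1.1]
grip_width: 13.1
finger_force: 68.5
```

```bash
python3 - <<'E'
from h import *
s=st(); print(s["qpos"].round(3)); C=np.array([447,317]);u=np.array([.82,.573])
plan([((*(C+10*u),104),(0,0,0))],1); cv2.imwrite("pics/s5.png",snapshot("scene"))
E
```

```text
t 11.1 p [476.1 310.2 237.3] q [-0.1225  0.9017  0.2948  0.2915] w 13.088211935662006 F [ 0.2  0.  -1.1]
[ 0.838 -0.145 -1.017  0.904 -0.094  0.488]
t 11.1 p [476.1 310.2 237.3] q [-0.1225  0.9017  0.2948  0.2915] w 13.088211935662006 F [ 0.2  0.  -1.1]
yaw 35.0 z [ 0.453  0.393 -0.8  ]
4 [[[-0.146, -0.027, 0.17], [0.0, 0.0, 0.0], 1], [[-0.146, -0.027, 0.17], [0.0, 0.0, 0.0], 1], [[-0.146, -0.027, 0.17], [0.0, 0.0, 0.0], 1], [[-0.146, -0.026, 0.17], [0.0, 0.0, 0.0], 1]]
```

View pics/s5.png

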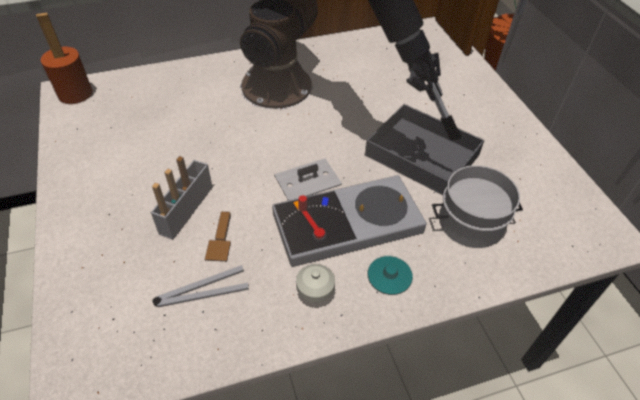

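The utensil is held, tilted about 37°, over the tub at about (440,105) px. I descend and release while it leans.

Request:
drive_tool:
  commands:
    - [[-0.11,-0.02,0.13],[0,0,0],1]
    - [[-0.11,-0.02,0.13],[0,0,0],1]
    - [[-0.11,-0.02,0.13],[0,0,0],1]
    - [[0,0,0],[0,0,0],1]

```text
time_s: 11.48
ee_pos: [476.3, 311.1, 195.1]
tool_rot: [-0.128, 0.907, 0.303, 0.263]
contact_force: [-0.6, 0.4, -0.7]
grip_width: 13.2
finger_force: 68.6
```

```bash
python3 - <<'E'
from h import *
s=st(); print(s["qpos"].round(3)); C=np.array([447,317]);u=np.array([.82,.573])
plan([((*(C+14*u),112),(0,0,0))],1)
E
```

```text
t 11.4833 p [476.3 311.1 195.1] q [-0.1284  0.9069  0.3029  0.2633] w 13.152285463255035 F [-0.6  0.4 -0.7]
[ 0.834 -0.071 -1.017  0.814 -0.045  0.578]
t 11.4833 p [476.3 311.1 195.1] q [-0.1284  0.9069  0.3029  0.2633] w 13.152285463255035 F [-0.6  0.4 -0.7]
yaw 35.4 z [ 0.4    0.392 -0.828]
3 [[[-0.115, -0.035, 0.149], [0.0, 0.0, 0.0], 1], [[-0.114, -0.035, 0.149], [0.0, 0.0, 0.0], 1], [[-0.115, -0.035, 0.15], [0.0, 0.0, 0.0], 1]]
```

Outward tilt runs into joint limits, so I lay it down tilted inward instead.

```bash
python3 - <<'E'
from h import *
C=np.array([447,317]);u=np.array([.82,.573])
plan([((*(C+0*u),280),(0,-34,0)),((*(C+0*u),280),(0,-52,0))],1)
E
```

```text
t 11.4833 p [476.3 311.1 195.1] q [-0.1284  0.9069  0.3029  0.2633] w 13.152285463255035 F [-0.6  0.4 -0.7]
yaw 35.4 z [ 0.4    0.392 -0.828]
6 [[[0.033, -0.032, -0.089], [0.0, -0.063, 0.0], 1], [[0.025, -0.032, -0.091], [0.0, -0.063, 0.0], 1], [[0.015, -0.032, -0.093], [0.0, -0.063, 0.0], 1], [[0.006, -0.032, -0.095], [0.0, -0.063, 0.0], 1], [[-0.003, -0.032, -0.095], [0.0, -0.063, 0.0], 1], [[-0.013, -0.032, -0.094], [0.0, -0.063, 0.0], 1]]
8 [[[0.0, -0.0, 0.0], [0.0, -0.072, 0.0], 1], [[0.0, -0.0, 0.0], [0.0, -0.072, 0.0], 1], [[0.0, -0.0, 0.0], [0.0, -0.072, 0.0], 1], [[0.0, -0.0, 0.0], [0.0, -0.072, 0.0], 1], [[0.0, -0.0, 0.0], [0.0, -0.072, 0.0], 1], [[0.0, -0.0, 0.0], [0.0, -0.072, 0.0], 1], [[0.0, -0.0, 0.0], [0.0, -0.072, 0.0], 1], [[0.001, -0.0, -0.0], [0.0, -0.072, 0.0], 1]]
```

Request:
drive_tool:
  commands:
    - [[0.033,-0.032,-0.089],[0,-0.063,0],1]
    - [[0.025,-0.032,-0.091],[0,-0.063,0],1]
    - [[0.015,-0.032,-0.093],[0,-0.063,0],1]
    - [[0.006,-0.032,-0.095],[0,-0.063,0],1]
    - [[-0.003,-0.032,-0.095],[0,-0.063,0],1]
    - [[-0.013,-0.032,-0.094],[0,-0.063,0],1]
    - [[0,0,0],[0,0,0],1]

```text
time_s: 12.07
ee_pos: [483.8, 297.0, 274.1]
tool_rot: [-0.038, 0.948, 0.304, 0.088]
contact_force: [3.0, 2.5, 0.2]
grip_width: 13.1
finger_force: 68.7
```

Request:
drive_tool:
  commands:
    - [[0,0,0],[0,-0.072,0],1]
    - [[0,0,0],[0,-0.072,0],1]
    - [[0,0,0],[0,-0.072,0],1]
    - [[0,0,0],[0,-0.072,0],1]
    - [[0,0,0],[0,-0.072,0],1]
    - [[0,0,0],[0,-0.072,0],1]
    - [[0,0,0],[0,-0.072,0],1]
    - [[0,0,0],[0,-0.072,0],1]
    - [[0,0,0],[0,0,0],1]

```text
time_s: 12.82
ee_pos: [482.1, 294.5, 261.2]
tool_rot: [0.103, 0.888, 0.287, -0.344]
contact_force: [-3.1, -0.9, -7.1]
grip_width: 13.5
finger_force: 68.6
```

```bash
python3 - <<'E'
from h import *
s=st(); print(s["qpos"].round(3)); C=np.array([447,317]);u=np.array([.82,.573])
plan([((*(C+0*u),94),(0,0,0))],1)
E
```

```text
t 12.8167 p [482.1 294.5 261.2] q [ 0.1029  0.888   0.2875 -0.3437] w 13.537025612405936 F [-3.1 -0.9 -7.1]
[ 0.801  0.625  0.361 -0.146 -2.026  1.382]
t 12.8167 p [482.1 294.5 261.2] q [ 0.1029  0.888   0.2875 -0.3437] w 13.537025612405936 F [-3.1 -0.9 -7.1]
yaw 36.3 z [-0.551 -0.38  -0.743]
5 [[[0.135, -0.048, 0.18], [0.0, 0.0, 0.0], 1], [[0.134, -0.048, 0.18], [0.0, 0.0, 0.0], 1], [[0.135, -0.048, 0.18], [0.0, 0.0, 0.0], 1], [[0.134, -0.049, 0.18], [0.0, 0.0, 0.0], 1], [[0.135, -0.048, 0.18], [0.0, 0.0, 0.0], 1]]
```

Request:
drive_tool:
  commands:
    - [[0,-0.08,0],[0,-0.05,0],1]
    - [[0,-0.08,0],[0,-0.05,0],1]
    - [[0.155,-0.03,0.15],[0,0,0],1]
    - [[0.155,-0.03,0.15],[0,0,0],1]
    - [[0.155,-0.02,0.15],[0,0,0],1]
    - [[0,0,0],[0,0,0],1]

```text
time_s: 13.32
ee_pos: [451.7, 320.5, 167.5]
tool_rot: [0.123, 0.86, 0.28, -0.407]
contact_force: [-0.8, -0.3, -1.6]
grip_width: 13.1
finger_force: 68.7
```

```bash
python3 - <<'E'
from h import *
s=st(); print(s["qpos"].round(3)); C=np.array([447,317]);u=np.array([.82,.573])
plan([((*(C+0*u),92),(0,0,0))],1)
E
```

```text
t 13.3167 p [451.7 320.5 167.5] q [ 0.1229  0.8605  0.2803 -0.4073] w 13.074181815567231 F [-0.8 -0.3 -1.6]
[ 0.84   0.761  0.327 -0.195 -1.995  1.362]
t 13.3167 p [451.7 320.5 167.5] q [ 0.1229  0.8605  0.2803 -0.4073] w 13.074181815567231 F [-0.8 -0.3 -1.6]
yaw 36.8 z [-0.632 -0.44  -0.638]
3 [[[0.121, 0.003, 0.117], [0.0, 0.0, 0.0], 1], [[0.121, 0.003, 0.117], [0.0, 0.0, 0.0], 1], [[0.12, 0.003, 0.117], [0.0, 0.0, 0.0], 1]]
```

Request:
drive_tool:
  commands:
    - [[0.11,0,0.107],[0,0,0],1]
    - [[0.11,0,0.107],[0,0,0],1]
    - [[0.11,0,0.107],[0,0,0],1]
    - [[0,0,0],[0,0,0],1]
    - [[0,0,0],[0,0,0],1]
    - [[0,0,0],[0,0,0],0]
    - [[0,0,0],[0,0,0],0]
    - [[0,0,0],[0,0,0],0]
    - [[0,0,0],[0,0,0],0]
    - [[0,0,0],[0,0,0],0]

```text
time_s: 14.15
ee_pos: [449.7, 320.1, 104.2]
tool_rot: [0.12, 0.862, 0.282, -0.404]
contact_force: [-0.2, 0.3, 0.3]
grip_width: 42.9
finger_force: 0.0
```

Request:
drive_tool:
  commands:
    - [[-0.1,0,-0.15],[0,0,0],0]
    - [[-0.15,0,-0.18],[0,0,0],0]
    - [[-0.15,0,-0.18],[0,0,0],0]
    - [[-0.15,0,-0.18],[0,0,0],-1]
    - [[0,0,-0.1],[0,0.07,0],-1]
    - [[0,0,0],[0,0.074,0],-1]
    - [[0,0,0],[0,0.074,0],-1]
    - [[0,0,0],[0,0.074,0],-1]
    - [[0,0,0],[0,0.074,0],-1]
    - [[0,0,0],[0,0.074,0],-1]
    - [[0,0,0],[0,0.074,0],-1]
    - [[0,0,0],[0,0,0],-1]

```text
time_s: 15.15
ee_pos: [478.9, 337.0, 244.8]
tool_rot: [-0.002, 0.951, 0.307, -0.03]
contact_force: [-0.8, -0.5, -0.9]
grip_width: 85.3
finger_force: 0.0
```

```bash
python3 - <<'E'
from h import *
cv2.imwrite("pics/s6.png",snapshot("scene"))
plan([((470,-20,280),(0,0,39)),((436,-346,230),(0,0,40)),((436,-346,126),(0,0,0))],-1)
E
```

```text
t 15.2 p [479.5 337.7 245. ] q [-7.000e-04  9.512e-01  3.069e-01 -3.210e-02] w 85.348893764703 F [ 1.   0.6 -0.2]
yaw 35.8 z [-0.062 -0.018 -0.998]
10 [[[-0.146, 0.189, -0.019], [0.0, 0.0, 0.043], -1], [[-0.133, 0.199, -0.018], [0.0, 0.0, 0.043], -1], [[-0.119, 0.207, -0.019], [0.0, 0.0, 0.043], -1], [[-0.105, 0.215, -0.018], [0.0, 0.0, 0.043], -1], [[-0.09, 0.221, -0.019], [0.0, 0.0, 0.043], -1], [[-0.075, 0.227, -0.018], [0.0, 0.0, 0.043], -1], [[-0.059, 0.232, -0.019], [0.0, 0.0, 0.043], -1], [[-0.043, 0.235, -0.018], [0.0, 0.0, 0.043], -1], [[-0.027, 0.237, -0.019], [0.0, 0.0, 0.043], -1], [[-0.012, 0.239, -0.018], [0.0, 0.0, 0.043], -1]]
10 [[[-0.009, 0.217, 0.039], [0.0, 0.0, 0.044], -1], [[0.006, 0.218, 0.039], [0.0, 0.0, 0.044], -1], [[0.021, 0.217, 0.039], [0.0, 0.0, 0.044], -1], [[0.036, 0.215, 0.039], [0.0, 0.0, 0.044], -1], [[0.05, 0.212, 0.038], [0.0, 0.0, 0.044], -1], [[0.065, 0.208, 0.039], [0.0, 0.0, 0.044], -1], [[0.079, 0.202, 0.038], [0.0, 0.0, 0.044], -1], [[0.093, 0.197, 0.039], [0.0, 0.0, 0.044], -1], [[0.106, 0.19, 0.038], [0.0, 0.0, 0.044], -1], [[0.118, 0.182, 0.039], [0.0, 0.0, 0.044], -1]]
3 [[[0.008, -0.013, 0.231], [0.0, 0.0, 0.0], -1], [[0.007, -0.013, 0.23], [0.0, 0.0, 0.0], -1], [[0.008, -0.012, 0.231], [0.0, 0.0, 0.0], -1]]
```

View pics/s6.png

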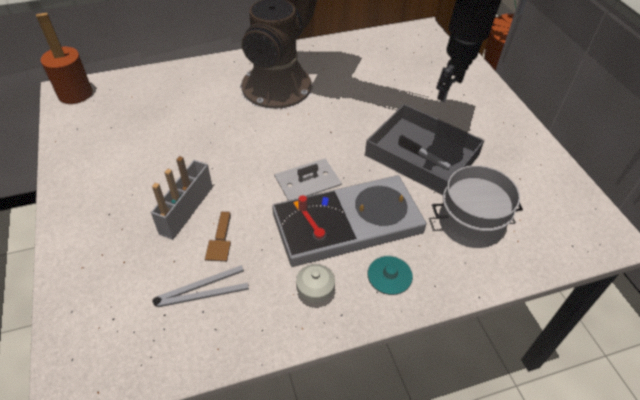

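The steel utensil lies in the tub at about (425,150). Next is the olive-wood one.

Request:
drive_tool:
  commands:
    - [[0,0,-0.1],[0,0.04,0],-1]
    - [[-0.14,0.195,0],[0,0,0.043],-1]
    - [[-0.13,0.2,0],[0,0,0.043],-1]
    - [[-0.12,0.207,0],[0,0,0.043],-1]
    - [[-0.105,0.215,0],[0,0,0.043],-1]
    - [[-0.09,0.221,0],[0,0,0.043],-1]
    - [[-0.075,0.227,0],[0,0,0.043],-1]
    - [[-0.06,0.232,0],[0,0,0.043],-1]
    - [[-0.043,0.235,0],[0,0,0.043],-1]
    - [[-0.027,0.237,0],[0,0,0.043],-1]
    - [[-0.012,0.239,0],[0,0,0.043],-1]

```text
time_s: 16.12
ee_pos: [472.1, -20.0, 252.8]
tool_rot: [-0.008, 1.0, -0.028, -0.007]
contact_force: [0.9, 0.1, -0.1]
grip_width: 85.5
finger_force: 0.0
```

Request:
drive_tool:
  commands:
    - [[-0.009,0.217,0],[0,0,0.044],-1]
    - [[0.006,0.218,0],[0,0,0.044],-1]
    - [[0.021,0.217,0],[0,0,0.044],-1]
    - [[0.036,0.215,0],[0,0,0.044],-1]
    - [[0.05,0.212,0],[0,0,0.044],-1]
    - [[0.065,0.208,0],[0,0,0.044],-1]
    - [[0.079,0.202,0],[0,0,0.044],-1]
    - [[0.093,0.197,0],[0,0,0.044],-1]
    - [[0.106,0.19,0],[0,0,0.044],-1]
    - [[0.118,0.182,0],[0,0,0.044],-1]
    - [[0,0,0],[0,0,0],-1]

```text
time_s: 17.03
ee_pos: [440.4, -347.9, 246.9]
tool_rot: [-0.004, 0.93, -0.367, -0.01]
contact_force: [0.4, 0.8, -0.3]
grip_width: 85.8
finger_force: 0.0
```

```bash
python3 - <<'E'
from h import *
plan([((436,-349,220),(0,0,0)),((436,-349,122),(0,0,0))],-1)
E
```

```text
t 17.0333 p [ 440.4 -347.9  246.9] q [-0.0044  0.9302 -0.3669 -0.0103] w 85.84878975940913 F [ 0.4  0.8 -0.3]
yaw -43.1 z [-0.016  0.016 -1.   ]
1 [[[-0.012, 0.026, 0.18], [0.0, 0.0, 0.0], -1]]
3 [[[0.005, 0.0, 0.218], [0.0, 0.0, 0.0], -1], [[0.005, 0.0, 0.218], [0.0, 0.0, 0.0], -1], [[0.004, 0.0, 0.217], [0.0, 0.0, 0.0], -1]]
```

Request:
drive_tool:
  commands:
    - [[-0.012,0.026,0.18],[0,0.01,0],-1]
    - [[0.003,0,0.215],[0,0,0],-1]
    - [[0.003,0,0.215],[0,0,0],-1]
    - [[0.003,0,0.215],[0,0,0],-1]
    - [[0,0,0],[0,0,0],-1]
    - [[0,0,0],[0,0,0],1]
    - [[0,0,0],[0,0,0],1]
    - [[0,0,0],[0,0,0],1]
    - [[0,0,0],[0,0,0],1]
    - [[0,0,0],[0,0,0],1]
    - [[0,0,0],[0,0,0],1]
    - [[0,0,0],[0,0,0],1]

```text
time_s: 18.03
ee_pos: [437.9, -345.5, 125.3]
tool_rot: [-0.002, 0.932, -0.363, -0.001]
contact_force: [-1.1, -0.6, 6.6]
grip_width: 13.1
finger_force: 68.7
```

Request:
drive_tool:
  commands:
    - [[0,0,-0.1],[0,0,0],1]
    - [[0,0,-0.15],[0,0,0],1]
    - [[0,0,-0.2],[0,0,0],1]
    - [[0,0,-0.2],[0,0,0],1]
    - [[0,0,-0.2],[0,0,0],1]
    - [[0,0,-0.2],[0,0,0],1]
    - [[0,0,-0.05],[0,0,0],1]
    - [[0,0,0],[0,0,0],1]

```text
time_s: 18.7
ee_pos: [438.6, -346.3, 292.0]
tool_rot: [-0.002, 0.932, -0.363, 0.001]
contact_force: [-0.1, -0.4, -0.7]
grip_width: 13.2
finger_force: 68.0
```

```bash
python3 - <<'E'
from h import *
C=np.array([447,317]);u=np.array([.82,.573]);v=np.array([-.573,.82])
plan([((480,-20,290),(0,0,-39)),((*(C+35*v),285),(0,0,-39.7))],1)
E
```

```text
t 18.7 p [ 438.6 -346.3  292. ] q [-0.002   0.9317 -0.3633  0.0011] w 13.24609619960219 F [-0.1 -0.4 -0.7]
yaw -42.6 z [ 0.003  0.003 -1.   ]
10 [[[-0.127, -0.179, 0.002], [0.0, 0.0, -0.043], 1], [[-0.115, -0.187, 0.002], [0.0, 0.0, -0.043], 1], [[-0.102, -0.194, 0.002], [0.0, 0.0, -0.043], 1], [[-0.088, -0.201, 0.002], [0.0, 0.0, -0.043], 1], [[-0.075, -0.206, 0.002], [0.0, 0.0, -0.043], 1], [[-0.06, -0.211, 0.002], [0.0, 0.0, -0.043], 1], [[-0.046, -0.214, 0.002], [0.0, 0.0, -0.043], 1], [[-0.032, -0.217, 0.002], [0.0, 0.0, -0.043], 1], [[-0.017, -0.219, 0.002], [0.0, 0.0, -0.043], 1], [[-0.002, -0.219, 0.002], [0.0, 0.0, -0.043], 1]]
11 [[[-0.047, -0.219, 0.004], [0.0, 0.0, -0.04], 1], [[-0.033, -0.221, 0.004], [0.0, 0.0, -0.04], 1], [[-0.019, -0.223, 0.004], [0.0, 0.0, -0.04], 1], [[-0.005, -0.224, 0.003], [0.0, 0.0, -0.04], 1], [[0.009, -0.224, 0.004], [0.0, 0.0, -0.04], 1], [[0.023, -0.223, 0.003], [0.0, 0.0, -0.04], 1], [[0.036, -0.221, 0.004], [0.0, 0.0, -0.04], 1], [[0.05, -0.218, 0.003], [0.0, 0.0, -0.04], 1], [[0.064, -0.215, 0.004], [0.0, 0.0, -0.04], 1], [[0.077, -0.21, 0.003], [0.0, 0.0, -0.04], 1], [[0.091, -0.205, 0.004], [0.0, 0.0, -0.04], 1]]
```

Request:
drive_tool:
  commands:
    - [[-0.127,-0.179,0],[0,0,-0.043],1]
    - [[-0.115,-0.187,0],[0,0,-0.043],1]
    - [[-0.102,-0.194,0],[0,0,-0.043],1]
    - [[-0.088,-0.201,0],[0,0,-0.043],1]
    - [[-0.075,-0.206,0],[0,0,-0.043],1]
    - [[-0.06,-0.211,0],[0,0,-0.043],1]
    - [[-0.046,-0.214,0],[0,0,-0.043],1]
    - [[-0.032,-0.217,0],[0,0,-0.043],1]
    - [[-0.017,-0.219,0],[0,0,-0.043],1]
    - [[-0.002,-0.219,0],[0,0,-0.043],1]

```text
time_s: 19.53
ee_pos: [478.0, -17.9, 289.1]
tool_rot: [-0.002, 0.999, -0.033, -0.002]
contact_force: [0.6, -1.1, -1.2]
grip_width: 12.9
finger_force: 68.3
```

Request:
drive_tool:
  commands:
    - [[-0.047,-0.219,0],[0,0,-0.04],1]
    - [[-0.033,-0.221,0],[0,0,-0.04],1]
    - [[-0.019,-0.223,0],[0,0,-0.04],1]
    - [[-0.005,-0.224,0],[0,0,-0.04],1]
    - [[0.009,-0.224,0],[0,0,-0.04],1]
    - [[0.023,-0.223,0],[0,0,-0.04],1]
    - [[0.036,-0.221,0],[0,0,-0.04],1]
    - [[0.05,-0.218,0],[0,0,-0.04],1]
    - [[0.064,-0.215,0],[0,0,-0.04],1]
    - [[0.077,-0.21,0],[0,0,-0.04],1]
    - [[0.091,-0.205,0],[0,0,-0.04],1]

```text
time_s: 20.45
ee_pos: [424.8, 347.4, 290.8]
tool_rot: [-0.002, 0.951, 0.308, -0.001]
contact_force: [0.7, 0.6, -0.5]
grip_width: 13.1
finger_force: 68.3
```

Request:
drive_tool:
  commands:
    - [[0,0,0],[0,-0.074,0],1]
    - [[0,0,0],[0,-0.074,0],1]
    - [[0,0,0],[0,-0.074,0],1]
    - [[0,0,0],[0,-0.074,0],1]
    - [[0,0,0],[0,-0.074,0],1]
    - [[0,0,0],[0,-0.074,0],1]
    - [[0,0,0],[0,-0.074,0],1]
    - [[0,0,0],[0,-0.074,0],1]
    - [[0,0,0],[0,0,0],1]

```text
time_s: 21.2
ee_pos: [425.6, 346.3, 282.5]
tool_rot: [0.139, 0.846, 0.272, -0.437]
contact_force: [-0.6, -1.4, -6.7]
grip_width: 13.2
finger_force: 68.6
```

```bash
python3 - <<'E'
from h import *
C=np.array([447,317]);u=np.array([.82,.573]);v=np.array([-.573,.82])
plan([((*(C+35*v),180),(0,-3,0)),((*(C+35*v),98),(0,0,0))],1)
E
```

```text
t 21.2 p [425.6 346.3 282.5] q [ 0.1389  0.8459  0.272  -0.4372] w 13.229475778726178 F [-0.6 -1.4 -6.7]
yaw 35.8 z [-0.664 -0.473 -0.579]
3 [[[0.187, 0.004, 0.131], [0.0, -0.011, 0.0], 1], [[0.189, 0.003, 0.127], [0.0, -0.011, 0.0], 1], [[0.191, 0.004, 0.124], [0.0, -0.011, 0.0], 1]]
3 [[[0.154, 0.0, 0.098], [0.0, 0.0, 0.0], 1], [[0.154, 0.001, 0.098], [0.0, 0.0, 0.0], 1], [[0.153, 0.0, 0.097], [0.0, 0.0, 0.0], 1]]
```

Request:
drive_tool:
  commands:
    - [[0.187,0,0.131],[0,0,0],1]
    - [[0.187,0,0.131],[0,0,0],1]
    - [[0.187,0,0.131],[0,0,0],1]
    - [[0.154,0,0.105],[0,0,0],1]
    - [[0.154,0,0.105],[0,0,0],1]
    - [[0.154,0,0.105],[0,0,0],1]
    - [[0,0,0],[0,0,0],1]
    - [[0,0,0],[0,0,0],0]
    - [[0,0,0],[0,0,0],0]
    - [[0,0,0],[0,0,0],0]
    - [[0,0,0],[0,0,0],0]
    - [[0,0,0],[0,0,0],0]

```text
time_s: 22.2
ee_pos: [431.6, 351.4, 107.5]
tool_rot: [0.134, 0.851, 0.275, -0.426]
contact_force: [0.8, 0.4, -0.2]
grip_width: 42.8
finger_force: 0.0
```

Request:
drive_tool:
  commands:
    - [[-0.1,0,-0.15],[0,0,0],0]
    - [[-0.15,0,-0.18],[0,0,0],0]
    - [[-0.15,0,-0.18],[0,0,0],0]
    - [[-0.15,0,-0.18],[0,0,0],-1]
    - [[0,0,-0.1],[0,0.074,0],-1]
    - [[0,0,0],[0,0.074,0],-1]
    - [[0,0,0],[0,0.074,0],-1]
    - [[0,0,0],[0,0.074,0],-1]
    - [[0,0,0],[0,0.074,0],-1]
    - [[0,0,0],[0,0.074,0],-1]
    - [[0,0,0],[0,0.074,0],-1]
    - [[0,0,0],[0,0.074,0],-1]

```text
time_s: 23.2
ee_pos: [468.9, 377.4, 245.5]
tool_rot: [-0.005, 0.952, 0.307, 0.004]
contact_force: [-0.4, -0.1, 0.5]
grip_width: 85.3
finger_force: 0.0
```

```bash
python3 - <<'E'
from h import *
cv2.imwrite("pics/s7.png",snapshot("scene"))
plan([((475,-20,255),(0,0,39)),((469,-382,230),(0,0,40))],-1)
E
```

```text
t 23.25 p [465.7 373.7 244.2] q [-0.0061  0.9519  0.3063  0.0069] w 85.19260136675685 F [-4.9 -3.5 -3.6]
yaw 35.7 z [ 0.009  0.016 -1.   ]
11 [[[-0.134, 0.197, -0.01], [0.0, 0.0, 0.039], -1], [[-0.122, 0.205, -0.01], [0.0, 0.0, 0.039], -1], [[-0.109, 0.212, -0.01], [0.0, 0.0, 0.039], -1], [[-0.096, 0.218, -0.01], [0.0, 0.0, 0.039], -1], [[-0.083, 0.224, -0.01], [0.0, 0.0, 0.039], -1], [[-0.069, 0.228, -0.011], [0.0, 0.0, 0.039], -1], [[-0.055, 0.232, -0.01], [0.0, 0.0, 0.039], -1], [[-0.04, 0.235, -0.011], [0.0, 0.0, 0.039], -1], [[-0.026, 0.237, -0.01], [0.0, 0.0, 0.039], -1], [[-0.011, 0.239, -0.011], [0.0, 0.0, 0.039], -1], [[0.003, 0.239, -0.01], [0.0, 0.0, 0.039], -1]]
11 [[[0.008, 0.219, 0.012], [0.0, 0.0, 0.04], -1], [[0.021, 0.219, 0.012], [0.0, 0.0, 0.04], -1], [[0.035, 0.217, 0.012], [0.0, 0.0, 0.04], -1], [[0.048, 0.214, 0.011], [0.0, 0.0, 0.04], -1], [[0.062, 0.211, 0.012], [0.0, 0.0, 0.04], -1], [[0.075, 0.206, 0.011], [0.0, 0.0, 0.04], -1], [[0.088, 0.201, 0.012], [0.0, 0.0, 0.04], -1], [[0.1, 0.196, 0.011], [0.0, 0.0, 0.04], -1], [[0.112, 0.189, 0.012], [0.0, 0.0, 0.04], -1], [[0.124, 0.181, 0.011], [0.0, 0.0, 0.04], -1], [[0.136, 0.173, 0.012], [0.0, 0.0, 0.04], -1]]
```

Request:
drive_tool:
  commands:
    - [[-0.134,0.197,-0.01],[0,0,0.039],-1]
    - [[-0.122,0.205,-0.01],[0,0,0.039],-1]
    - [[-0.109,0.212,-0.01],[0,0,0.039],-1]
    - [[-0.096,0.218,-0.01],[0,0,0.039],-1]
    - [[-0.083,0.224,-0.01],[0,0,0.039],-1]
    - [[-0.069,0.228,-0.01],[0,0,0.039],-1]
    - [[-0.055,0.232,-0.01],[0,0,0.039],-1]
    - [[-0.04,0.235,-0.01],[0,0,0.039],-1]
    - [[-0.026,0.237,-0.01],[0,0,0.039],-1]
    - [[-0.011,0.239,-0.01],[0,0,0.039],-1]
    - [[0.003,0.239,-0.01],[0,0,0.039],-1]

```text
time_s: 24.17
ee_pos: [477.5, -18.3, 258.8]
tool_rot: [-0.003, 1.0, -0.027, -0.0]
contact_force: [0.8, 0.4, -0.2]
grip_width: 85.1
finger_force: 0.0
```

Request:
drive_tool:
  commands:
    - [[0.008,0.219,0.01],[0,0,0.04],-1]
    - [[0.021,0.219,0.01],[0,0,0.04],-1]
    - [[0.035,0.217,0.01],[0,0,0.04],-1]
    - [[0.048,0.214,0.01],[0,0,0.04],-1]
    - [[0.062,0.211,0.01],[0,0,0.04],-1]
    - [[0.075,0.206,0.01],[0,0,0.04],-1]
    - [[0.088,0.201,0.01],[0,0,0.04],-1]
    - [[0.1,0.196,0.01],[0,0,0.04],-1]
    - [[0.112,0.189,0.01],[0,0,0.04],-1]
    - [[0.124,0.181,0.01],[0,0,0.04],-1]
    - [[0.136,0.173,0.01],[0,0,0.04],-1]
    - [[0,0,0],[0,0,0],-1]

```text
time_s: 25.17
ee_pos: [471.0, -383.3, 239.0]
tool_rot: [-0.002, 0.931, -0.366, -0.002]
contact_force: [0.0, -0.6, -0.0]
grip_width: 85.4
finger_force: 0.0
```

```bash
python3 - <<'E'
from h import *
plan([((470,-381.5,122),(0,0,0))],-1)
E
```

```text
t 25.1667 p [ 471.  -383.3  239. ] q [-0.0016  0.9306 -0.366  -0.0019] w 85.35498410198609 F [ 0.  -0.6 -0. ]
yaw -42.9 z [-0.002  0.004 -1.   ]
4 [[[-0.002, -0.001, 0.195], [0.0, 0.0, 0.0], -1], [[-0.002, -0.001, 0.195], [0.0, 0.0, 0.0], -1], [[-0.003, -0.0, 0.195], [0.0, 0.0, 0.0], -1], [[-0.002, -0.001, 0.195], [0.0, 0.0, 0.0], -1]]
```

Request:
drive_tool:
  commands:
    - [[-0.002,0,0.195],[0,0,0.002],-1]
    - [[-0.002,0,0.195],[0,0,0.002],-1]
    - [[-0.002,0,0.195],[0,0,0],-1]
    - [[-0.002,0,0.195],[0,0,0],-1]
    - [[0,0,0],[0,0,0],-1]
    - [[0,0,0],[0,0,0],1]
    - [[0,0,0],[0,0,0],1]
    - [[0,0,0],[0,0,0],1]
    - [[0,0,0],[0,0,0],1]
    - [[0,0,0],[0,0,0],1]
    - [[0,0,0],[0,0,0],1]
    - [[0,0,0],[0,0,0],1]

```text
time_s: 26.17
ee_pos: [471.2, -377.9, 123.3]
tool_rot: [-0.002, 0.931, -0.365, -0.001]
contact_force: [-0.6, -0.2, 3.7]
grip_width: 12.8
finger_force: 68.9
```

Request:
drive_tool:
  commands:
    - [[0,0,-0.1],[0,0,0],1]
    - [[0,0,-0.15],[0,0,0],1]
    - [[0,0,-0.2],[0,0,0],1]
    - [[0,0,-0.2],[0,0,0],1]
    - [[0,0,-0.2],[0,0,0],1]
    - [[0,0,-0.2],[0,0,0],1]
    - [[0,0,-0.05],[0,0,0],1]
    - [[0,0,0],[0,0,0],1]

```text
time_s: 26.83
ee_pos: [472.1, -378.9, 290.5]
tool_rot: [-0.002, 0.931, -0.365, 0.001]
contact_force: [-0.1, 0.1, -0.4]
grip_width: 13.2
finger_force: 68.4
```

```bash
python3 - <<'E'
from h import *
C=np.array([447,317]);u=np.array([.82,.573]);v=np.array([-.573,.82])
plan([((490,-20,290),(0,0,-39)),((*(C-40*v),285),(0,0,-39.7))],1)
E
```

```text
t 26.8333 p [ 472.1 -378.9  290.5] q [-0.0018  0.9308 -0.3655  0.0011] w 13.167108729613066 F [-0.1  0.1 -0.4]
yaw -42.9 z [ 0.003  0.003 -1.   ]
10 [[[-0.154, -0.183, 0.001], [0.0, 0.0, -0.043], 1], [[-0.141, -0.193, 0.001], [0.0, 0.0, -0.043], 1], [[-0.128, -0.203, 0.001], [0.0, 0.0, -0.043], 1], [[-0.114, -0.211, 0.001], [0.0, 0.0, -0.043], 1], [[-0.1, -0.218, 0.001], [0.0, 0.0, -0.043], 1], [[-0.085, -0.224, 0.001], [0.0, 0.0, -0.043], 1], [[-0.069, -0.229, 0.001], [0.0, 0.0, -0.043], 1], [[-0.053, -0.234, 0.001], [0.0, 0.0, -0.043], 1], [[-0.038, -0.237, 0.001], [0.0, 0.0, -0.043], 1], [[-0.022, -0.238, 0.001], [0.0, 0.0, -0.043], 1]]
9 [[[-0.031, -0.224, 0.004], [0.0, 0.0, -0.049], 1], [[-0.014, -0.225, 0.004], [0.0, 0.0, -0.049], 1], [[0.003, -0.226, 0.004], [0.0, 0.0, -0.049], 1], [[0.021, -0.225, 0.004], [0.0, 0.0, -0.049], 1], [[0.038, -0.223, 0.004], [0.0, 0.0, -0.049], 1], [[0.055, -0.219, 0.004], [0.0, 0.0, -0.049], 1], [[0.072, -0.214, 0.005], [0.0, 0.0, -0.049], 1], [[0.088, -0.208, 0.004], [0.0, 0.0, -0.049], 1], [[0.103, -0.2, 0.005], [0.0, 0.0, -0.049], 1]]
```

Request:
drive_tool:
  commands:
    - [[-0.154,-0.183,0],[0,0,-0.043],1]
    - [[-0.141,-0.193,0],[0,0,-0.043],1]
    - [[-0.128,-0.203,0],[0,0,-0.043],1]
    - [[-0.114,-0.211,0],[0,0,-0.043],1]
    - [[-0.1,-0.218,0],[0,0,-0.043],1]
    - [[-0.085,-0.224,0],[0,0,-0.043],1]
    - [[-0.069,-0.229,0],[0,0,-0.043],1]
    - [[-0.053,-0.234,0],[0,0,-0.043],1]
    - [[-0.038,-0.237,0],[0,0,-0.043],1]
    - [[-0.022,-0.238,0],[0,0,-0.043],1]

```text
time_s: 27.67
ee_pos: [487.9, -17.7, 287.7]
tool_rot: [-0.002, 0.999, -0.035, -0.002]
contact_force: [1.6, -0.4, -0.4]
grip_width: 12.8
finger_force: 68.3
```

Request:
drive_tool:
  commands:
    - [[-0.031,-0.224,0],[0,0,-0.049],1]
    - [[-0.014,-0.225,0],[0,0,-0.049],1]
    - [[0.003,-0.226,0],[0,0,-0.049],1]
    - [[0.021,-0.225,0],[0,0,-0.049],1]
    - [[0.038,-0.223,0],[0,0,-0.049],1]
    - [[0.055,-0.219,0],[0,0,-0.049],1]
    - [[0.072,-0.214,0],[0,0,-0.049],1]
    - [[0.088,-0.208,0],[0,0,-0.049],1]
    - [[0.103,-0.2,0],[0,0,-0.049],1]

```text
time_s: 28.42
ee_pos: [467.8, 286.1, 289.0]
tool_rot: [-0.002, 0.952, 0.307, -0.001]
contact_force: [0.3, -0.5, -1.2]
grip_width: 13.3
finger_force: 68.4
```

Request:
drive_tool:
  commands:
    - [[0,0,0],[0,-0.074,0],1]
    - [[0,0,0],[0,-0.074,0],1]
    - [[0,0,0],[0,-0.074,0],1]
    - [[0,0,0],[0,-0.074,0],1]
    - [[0,0,0],[0,-0.074,0],1]
    - [[0,0,0],[0,-0.074,0],1]
    - [[0,0,0],[0,-0.074,0],1]
    - [[0,0,0],[0,-0.074,0],1]
    - [[0,0,0],[0,0,0],1]

```text
time_s: 29.17
ee_pos: [468.3, 285.1, 280.7]
tool_rot: [0.138, 0.846, 0.271, -0.438]
contact_force: [-1.6, 0.0, -7.4]
grip_width: 13.1
finger_force: 68.6
```

```bash
python3 - <<'E'
from h import *
C=np.array([447,317]);u=np.array([.82,.573]);v=np.array([-.573,.82])
plan([((*(C-40*v),97),(0,0,0))],1)
E
```

```text
t 29.1667 p [468.3 285.1 280.7] q [ 0.1377  0.8461  0.2712 -0.4377] w 13.05878756379291 F [-1.6  0.  -7.4]
yaw 35.8 z [-0.666 -0.47  -0.579]
6 [[[0.167, 0.003, 0.117], [0.0, 0.0, 0.0], 1], [[0.167, 0.003, 0.118], [0.0, 0.0, 0.0], 1], [[0.167, 0.003, 0.117], [0.0, 0.0, 0.0], 1], [[0.167, 0.002, 0.118], [0.0, 0.0, 0.0], 1], [[0.167, 0.003, 0.117], [0.0, 0.0, 0.0], 1], [[0.166, 0.002, 0.118], [0.0, 0.0, 0.0], 1]]
```

Request:
drive_tool:
  commands:
    - [[0.172,0.003,0.12],[0,0,0],1]
    - [[0.172,0.003,0.12],[0,0,0],1]
    - [[0.172,0.003,0.12],[0,0,0],1]
    - [[0.172,0.003,0.12],[0,0,0],1]
    - [[0.172,0.003,0.12],[0,0,0],1]
    - [[0.172,0.003,0.12],[0,0,0],1]
    - [[0,0,0],[0,0,0],1]
    - [[0,0,0],[0,0,0],0]
    - [[0,0,0],[0,0,0],0]
    - [[0,0,0],[0,0,0],0]
    - [[0,0,0],[0,0,0],0]
    - [[0,0,0],[0,0,0],0]

```text
time_s: 30.17
ee_pos: [475.6, 287.4, 103.5]
tool_rot: [0.134, 0.852, 0.274, -0.426]
contact_force: [-0.1, 0.7, -0.0]
grip_width: 42.3
finger_force: 0.0
```

Request:
drive_tool:
  commands:
    - [[-0.1,0,-0.15],[0,0,0],0]
    - [[-0.15,0,-0.18],[0,0,0],0]
    - [[-0.15,0,-0.18],[0,0,0],0]
    - [[-0.15,0,-0.18],[0,0,0],-1]
    - [[0,0,-0.1],[0,0.074,0],-1]
    - [[0,0,0],[0,0.074,0],-1]
    - [[0,0,0],[0,0.074,0],-1]
    - [[0,0,0],[0,0.074,0],-1]
    - [[0,0,0],[0,0.074,0],-1]
    - [[0,0,0],[0,0.074,0],-1]
    - [[0,0,0],[0,0.074,0],-1]
    - [[0,0,0],[0,0.074,0],-1]

```text
time_s: 31.17
ee_pos: [513.0, 313.2, 241.5]
tool_rot: [-0.005, 0.952, 0.305, 0.005]
contact_force: [-0.8, 0.0, 0.4]
grip_width: 85.3
finger_force: 0.0
```

```bash
python3 - <<'E'
from h import *
cv2.imwrite("pics/s8.png",snapshot("scene"))
plan([((485,-20,255),(0,0,39)),((507,-414,240),(0,0,40))],-1)
E
```

```text
t 31.2167 p [509.6 310.1 240.7] q [-0.0062  0.9524  0.3046  0.0074] w 85.56040669040472 F [-6.3 -2.9 -4.7]
yaw 35.5 z [ 0.01   0.016 -1.   ]
10 [[[-0.141, 0.17, -0.013], [0.0, 0.0, 0.043], -1], [[-0.129, 0.179, -0.013], [0.0, 0.0, 0.043], -1], [[-0.117, 0.187, -0.013], [0.0, 0.0, 0.043], -1], [[-0.104, 0.194, -0.013], [0.0, 0.0, 0.043], -1], [[-0.09, 0.201, -0.014], [0.0, 0.0, 0.043], -1], [[-0.077, 0.207, -0.013], [0.0, 0.0, 0.043], -1], [[-0.063, 0.211, -0.014], [0.0, 0.0, 0.043], -1], [[-0.048, 0.215, -0.013], [0.0, 0.0, 0.043], -1], [[-0.033, 0.218, -0.014], [0.0, 0.0, 0.043], -1], [[-0.019, 0.22, -0.013], [0.0, 0.0, 0.043], -1]]
11 [[[0.027, 0.238, 0.005], [0.0, 0.0, 0.04], -1], [[0.042, 0.236, 0.005], [0.0, 0.0, 0.04], -1], [[0.056, 0.232, 0.005], [0.0, 0.0, 0.04], -1], [[0.071, 0.229, 0.005], [0.0, 0.0, 0.04], -1], [[0.085, 0.224, 0.005], [0.0, 0.0, 0.04], -1], [[0.099, 0.218, 0.006], [0.0, 0.0, 0.04], -1], [[0.112, 0.211, 0.005], [0.0, 0.0, 0.04], -1], [[0.125, 0.204, 0.006], [0.0, 0.0, 0.04], -1], [[0.138, 0.195, 0.005], [0.0, 0.0, 0.04], -1], [[0.15, 0.186, 0.006], [0.0, 0.0, 0.04], -1], [[0.161, 0.177, 0.005], [0.0, 0.0, 0.04], -1]]
```

View pics/s8.png

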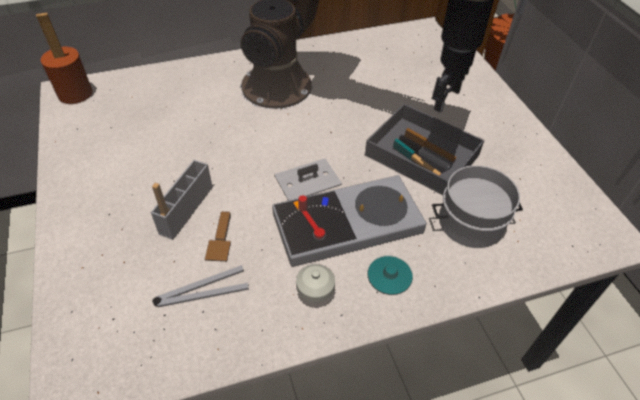

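All three lie flat in the tub at about (395–455, 130–175). Now the beech one at (158,197).

Request:
drive_tool:
  commands:
    - [[-0.141,0.17,-0.013],[0,0,0.043],-1]
    - [[-0.129,0.179,-0.013],[0,0,0.043],-1]
    - [[-0.117,0.187,-0.013],[0,0,0.043],-1]
    - [[-0.104,0.194,-0.013],[0,0,0.043],-1]
    - [[-0.09,0.201,-0.013],[0,0,0.043],-1]
    - [[-0.077,0.207,-0.013],[0,0,0.043],-1]
    - [[-0.063,0.211,-0.013],[0,0,0.043],-1]
    - [[-0.048,0.215,-0.013],[0,0,0.043],-1]
    - [[-0.033,0.218,-0.013],[0,0,0.043],-1]
    - [[-0.019,0.22,-0.013],[0,0,0.043],-1]

```text
time_s: 32.05
ee_pos: [487.6, -18.7, 258.1]
tool_rot: [-0.003, 1.0, -0.029, -0.0]
contact_force: [1.2, 0.5, -0.3]
grip_width: 85.7
finger_force: 0.0
```

Request:
drive_tool:
  commands:
    - [[0.027,0.238,0.005],[0,0,0.041],-1]
    - [[0.042,0.236,0.005],[0,0,0.041],-1]
    - [[0.056,0.232,0.005],[0,0,0.041],-1]
    - [[0.071,0.229,0.005],[0,0,0.041],-1]
    - [[0.085,0.224,0.005],[0,0,0.041],-1]
    - [[0.099,0.218,0.005],[0,0,0.041],-1]
    - [[0.112,0.211,0.005],[0,0,0.041],-1]
    - [[0.125,0.204,0.005],[0,0,0.041],-1]
    - [[0.138,0.195,0.005],[0,0,0.041],-1]
    - [[0.15,0.186,0.005],[0,0,0.041],-1]
    - [[0.161,0.177,0.005],[0,0,0.041],-1]
    - [[0,0,0],[0,0,0],-1]

```text
time_s: 33.05
ee_pos: [506.3, -416.5, 246.1]
tool_rot: [-0.001, 0.926, -0.376, -0.002]
contact_force: [0.5, 2.2, -0.6]
grip_width: 85.1
finger_force: 0.0
```

```bash
python3 - <<'E'
from h import *
plan([((507,-414,122),(0,0,0))],-1)
E
```

```text
t 33.05 p [ 506.3 -416.5  246.1] q [-0.0015  0.9265 -0.3764 -0.0021] w 85.12001280579082 F [ 0.5  2.2 -0.6]
yaw -44.2 z [-0.003  0.004 -1.   ]
4 [[[-0.001, -0.004, 0.207], [0.0, 0.0, 0.0], -1], [[-0.001, -0.003, 0.207], [0.0, 0.0, 0.0], -1], [[-0.001, -0.004, 0.207], [0.0, 0.0, 0.0], -1], [[-0.001, -0.003, 0.206], [0.0, 0.0, 0.0], -1]]
```

Request:
drive_tool:
  commands:
    - [[0,-0.003,0.207],[0,0,0],-1]
    - [[0,-0.003,0.207],[0,0,0],-1]
    - [[0,-0.003,0.207],[0,0,0],-1]
    - [[0,-0.003,0.207],[0,0,0],-1]
    - [[0,0,0],[0,0,0],-1]
    - [[0,0,0],[0,0,0],1]
    - [[0,0,0],[0,0,0],1]
    - [[0,0,0],[0,0,0],1]
    - [[0,0,0],[0,0,0],1]
    - [[0,0,0],[0,0,0],1]
    - [[0,0,0],[0,0,0],1]
    - [[0,0,0],[0,0,0],1]

```text
time_s: 34.05
ee_pos: [508.7, -410.1, 123.8]
tool_rot: [-0.002, 0.928, -0.373, -0.001]
contact_force: [-0.3, -0.6, 5.5]
grip_width: 12.8
finger_force: 71.4
```

Request:
drive_tool:
  commands:
    - [[0,0,-0.1],[0,0,0],1]
    - [[0,0,-0.15],[0,0,0],1]
    - [[0,0,-0.2],[0,0,0],1]
    - [[0,0,-0.2],[0,0,0],1]
    - [[0,0,-0.2],[0,0,0],1]
    - [[0,0,-0.2],[0,0,0],1]
    - [[0,0,-0.05],[0,0,0],1]
    - [[0,0,0],[0,0,0],1]

```text
time_s: 34.72
ee_pos: [509.5, -410.9, 290.7]
tool_rot: [-0.002, 0.928, -0.373, 0.001]
contact_force: [0.0, 0.5, -0.7]
grip_width: 13.3
finger_force: 70.6
```

```bash
python3 - <<'E'
from h import *
C=np.array([447,317]);u=np.array([.82,.573]);v=np.array([-.573,.82])
plan([((490,-20,290),(0,0,-39)),((*(C+15*v),285),(0,0,-40))],1)
E
```

```text
t 34.7167 p [ 509.5 -410.9  290.7] q [-0.0018  0.9279 -0.3728  0.0011] w 13.304751204878034 F [ 0.   0.5 -0.7]
yaw -43.8 z [ 0.003  0.003 -1.   ]
11 [[[-0.172, -0.163, 0.001], [0.0, 0.0, -0.039], 1], [[-0.162, -0.173, 0.001], [0.0, 0.0, -0.039], 1], [[-0.151, -0.183, 0.001], [0.0, 0.0, -0.039], 1], [[-0.14, -0.192, 0.001], [0.0, 0.0, -0.039], 1], [[-0.128, -0.2, 0.001], [0.0, 0.0, -0.039], 1], [[-0.115, -0.207, 0.001], [0.0, 0.0, -0.039], 1], [[-0.103, -0.214, 0.001], [0.0, 0.0, -0.039], 1], [[-0.089, -0.22, 0.001], [0.0, 0.0, -0.039], 1], [[-0.076, -0.225, 0.001], [0.0, 0.0, -0.039], 1], [[-0.062, -0.229, 0.001], [0.0, 0.0, -0.039], 1], [[-0.047, -0.232, 0.001], [0.0, 0.0, -0.039], 1]]
10 [[[-0.055, -0.229, 0.004], [0.0, 0.0, -0.044], 1], [[-0.039, -0.232, 0.004], [0.0, 0.0, -0.044], 1], [[-0.023, -0.234, 0.004], [0.0, 0.0, -0.044], 1], [[-0.007, -0.235, 0.004], [0.0, 0.0, -0.044], 1], [[0.009, -0.235, 0.004], [0.0, 0.0, -0.044], 1], [[0.025, -0.234, 0.004], [0.0, 0.0, -0.044], 1], [[0.042, -0.232, 0.003], [0.0, 0.0, -0.044], 1], [[0.057, -0.228, 0.004], [0.0, 0.0, -0.044], 1], [[0.073, -0.224, 0.003], [0.0, 0.0, -0.044], 1], [[0.089, -0.219, 0.004], [0.0, 0.0, -0.044], 1]]
```

Request:
drive_tool:
  commands:
    - [[-0.172,-0.163,0],[0,0,-0.039],1]
    - [[-0.162,-0.173,0],[0,0,-0.039],1]
    - [[-0.151,-0.183,0],[0,0,-0.039],1]
    - [[-0.14,-0.192,0],[0,0,-0.039],1]
    - [[-0.128,-0.2,0],[0,0,-0.039],1]
    - [[-0.115,-0.207,0],[0,0,-0.039],1]
    - [[-0.103,-0.214,0],[0,0,-0.039],1]
    - [[-0.089,-0.22,0],[0,0,-0.039],1]
    - [[-0.076,-0.225,0],[0,0,-0.039],1]
    - [[-0.062,-0.229,0],[0,0,-0.039],1]
    - [[-0.047,-0.232,0],[0,0,-0.039],1]

```text
time_s: 35.63
ee_pos: [487.8, -17.8, 287.9]
tool_rot: [-0.002, 0.999, -0.044, -0.002]
contact_force: [0.5, 0.5, -0.8]
grip_width: 13.5
finger_force: 70.6
```

Request:
drive_tool:
  commands:
    - [[-0.055,-0.229,0],[0,0,-0.044],1]
    - [[-0.039,-0.232,0],[0,0,-0.044],1]
    - [[-0.023,-0.234,0],[0,0,-0.044],1]
    - [[-0.007,-0.235,0],[0,0,-0.044],1]
    - [[0.009,-0.235,0],[0,0,-0.044],1]
    - [[0.025,-0.234,0],[0,0,-0.044],1]
    - [[0.042,-0.232,0],[0,0,-0.044],1]
    - [[0.057,-0.228,0],[0,0,-0.044],1]
    - [[0.073,-0.224,0],[0,0,-0.044],1]
    - [[0.089,-0.219,0],[0,0,-0.044],1]
    - [[0,-0.16,0],[0,0,0],1]
    - [[0,-0.16,0],[0,0,0],1]

```text
time_s: 36.63
ee_pos: [409.0, 370.7, 289.0]
tool_rot: [-0.002, 0.955, 0.296, -0.001]
contact_force: [0.7, -1.0, -0.9]
grip_width: 12.9
finger_force: 70.5
```

Request:
drive_tool:
  commands:
    - [[0,0,0],[0,-0.074,0],1]
    - [[0,0,0],[0,-0.074,0],1]
    - [[0,0,0],[0,-0.074,0],1]
    - [[0,0,0],[0,-0.074,0],1]
    - [[0,0,0],[0,-0.074,0],1]
    - [[0,0,0],[0,-0.074,0],1]
    - [[0,0,0],[0,-0.074,0],1]
    - [[0,0,0],[0,-0.074,0],1]
    - [[0,0,0],[0,0,0],1]

```text
time_s: 37.38
ee_pos: [410.0, 369.5, 281.5]
tool_rot: [0.134, 0.849, 0.262, -0.439]
contact_force: [-2.1, -0.7, -6.4]
grip_width: 12.9
finger_force: 70.7
```

```bash
python3 - <<'E'
from h import *
C=np.array([447,317]);u=np.array([.82,.573]);v=np.array([-.573,.82])
plan([((*(C+63*v),97),(0,0,0))],1)
E
```

```text
t 37.3833 p [410.  369.5 281.5] q [ 0.1343  0.849   0.2624 -0.4386] w 12.93205761469809 F [-2.1 -0.7 -6.4]
yaw 34.5 z [-0.674 -0.458 -0.579]
6 [[[0.167, 0.002, 0.118], [0.0, 0.0, 0.0], 1], [[0.167, 0.002, 0.119], [0.0, 0.0, 0.0], 1], [[0.167, 0.002, 0.118], [0.0, 0.0, 0.0], 1], [[0.168, 0.002, 0.119], [0.0, 0.0, 0.0], 1], [[0.167, 0.001, 0.118], [0.0, 0.0, 0.0], 1], [[0.168, 0.002, 0.119], [0.0, 0.0, 0.0], 1]]
```

Request:
drive_tool:
  commands:
    - [[0.172,0.002,0.12],[0,0,0],1]
    - [[0.172,0.002,0.12],[0,0,0],1]
    - [[0.172,0.002,0.12],[0,0,0],1]
    - [[0.172,0.002,0.12],[0,0,0],1]
    - [[0.172,0.002,0.12],[0,0,0],1]
    - [[0.172,0.002,0.12],[0,0,0],1]
    - [[0,0,0],[0,0,0],1]
    - [[0,0,0],[0,0,0],0]
    - [[0,0,0],[0,0,0],0]
    - [[0,0,0],[0,0,0],0]
    - [[0,0,0],[0,0,0],0]
    - [[0,0,0],[0,0,0],0]

```text
time_s: 38.38
ee_pos: [416.5, 372.8, 104.5]
tool_rot: [0.13, 0.854, 0.266, -0.427]
contact_force: [-0.7, 0.2, -0.2]
grip_width: 42.4
finger_force: 0.0
```

Request:
drive_tool:
  commands:
    - [[-0.1,0,-0.15],[0,0,0],0]
    - [[-0.15,0,-0.18],[0,0,0],0]
    - [[-0.15,0,-0.18],[0,0,0],0]
    - [[-0.15,0,-0.18],[0,0,0],-1]
    - [[0,0,-0.1],[0,0.074,0],-1]
    - [[0,0,0],[0,0.074,0],-1]
    - [[0,0,0],[0,0.074,0],-1]
    - [[0,0,0],[0,0.074,0],-1]
    - [[0,0,0],[0,0.074,0],-1]
    - [[0,0,0],[0,0.074,0],-1]
    - [[0,0,0],[0,0.074,0],-1]
    - [[0,0,0],[0,0.066,0],-1]

```text
time_s: 39.38
ee_pos: [454.1, 397.8, 242.6]
tool_rot: [-0.003, 0.955, 0.296, -0.002]
contact_force: [-1.1, -0.4, 0.8]
grip_width: 85.3
finger_force: 0.0
```

```bash
python3 - <<'E'
from h import *
s=snapshot("scene");cv2.imwrite("pics/s9.png",s)
plan([((500,20,245),(0,0,30)),((561.5,-293,200),(0,0,25)),((561.5,-293,80),(0,0,0))],-1)
E
```

```text
t 39.4333 p [451.4 394.8 241.9] q [-4.200e-03  9.552e-01  2.960e-01  4.000e-04] w 85.54992403668801 F [-6.1 -3.9 -4.1]
yaw 34.4 z [-0.002  0.008 -1.   ]
11 [[[-0.104, 0.204, -0.004], [0.0, 0.0, 0.03], -1], [[-0.094, 0.209, -0.004], [0.0, 0.0, 0.03], -1], [[-0.085, 0.213, -0.004], [0.0, 0.0, 0.03], -1], [[-0.074, 0.217, -0.004], [0.0, 0.0, 0.03], -1], [[-0.064, 0.22, -0.004], [0.0, 0.0, 0.03], -1], [[-0.054, 0.222, -0.004], [0.0, 0.0, 0.03], -1], [[-0.043, 0.225, -0.004], [0.0, 0.0, 0.03], -1], [[-0.033, 0.227, -0.003], [0.0, 0.0, 0.03], -1], [[-0.022, 0.228, -0.004], [0.0, 0.0, 0.03], -1], [[-0.011, 0.228, -0.003], [0.0, 0.0, 0.03], -1], [[-0.0, 0.229, -0.004], [0.0, 0.0, 0.03], -1]]
9 [[[0.026, 0.235, 0.031], [0.0, 0.0, 0.031], -1], [[0.038, 0.234, 0.031], [0.0, 0.0, 0.031], -1], [[0.049, 0.231, 0.031], [0.0, 0.0, 0.031], -1], [[0.06, 0.229, 0.032], [0.0, 0.0, 0.031], -1], [[0.071, 0.225, 0.031], [0.0, 0.0, 0.031], -1], [[0.082, 0.222, 0.032], [0.0, 0.0, 0.031], -1], [[0.093, 0.218, 0.031], [0.0, 0.0, 0.031], -1], [[0.104, 0.213, 0.032], [0.0, 0.0, 0.031], -1], [[0.113, 0.207, 0.031], [0.0, 0.0, 0.031], -1]]
4 [[[0.001, 0.001, 0.2], [0.0, 0.0, 0.0], -1], [[0.001, 0.001, 0.2], [0.0, 0.0, 0.0], -1], [[0.001, 0.002, 0.2], [0.0, 0.0, 0.0], -1], [[0.001, 0.001, 0.2], [0.0, 0.0, 0.0], -1]]
```

Request:
drive_tool:
  commands:
    - [[-0.104,0.204,0],[0,0,0.03],-1]
    - [[-0.094,0.209,0],[0,0,0.03],-1]
    - [[-0.085,0.213,0],[0,0,0.03],-1]
    - [[-0.074,0.217,0],[0,0,0.03],-1]
    - [[-0.064,0.22,0],[0,0,0.03],-1]
    - [[-0.054,0.222,0],[0,0,0.03],-1]
    - [[-0.043,0.225,0],[0,0,0.03],-1]
    - [[-0.033,0.227,0],[0,0,0.03],-1]
    - [[-0.022,0.228,0],[0,0,0.03],-1]
    - [[-0.011,0.228,0],[0,0,0.03],-1]
    - [[0,0.229,0],[0,0,0.03],-1]

```text
time_s: 40.35
ee_pos: [502.1, 21.1, 241.3]
tool_rot: [0.0, 0.999, 0.04, -0.005]
contact_force: [0.4, 0.3, 0.6]
grip_width: 85.7
finger_force: 0.0
```

Request:
drive_tool:
  commands:
    - [[0.026,0.235,0.031],[0,0,0.031],-1]
    - [[0.038,0.234,0.031],[0,0,0.031],-1]
    - [[0.049,0.231,0.031],[0,0,0.031],-1]
    - [[0.06,0.229,0.031],[0,0,0.031],-1]
    - [[0.071,0.225,0.031],[0,0,0.031],-1]
    - [[0.082,0.222,0.031],[0,0,0.031],-1]
    - [[0.093,0.218,0.031],[0,0,0.031],-1]
    - [[0.104,0.213,0.031],[0,0,0.031],-1]
    - [[0.113,0.207,0.031],[0,0,0.031],-1]
    - [[0,0,0.2],[0,0,0],-1]
    - [[0,0,0.2],[0,0,0],-1]
    - [[0,0,0],[0,0,0],-1]

```text
time_s: 41.35
ee_pos: [558.9, -290.5, 132.9]
tool_rot: [0.001, 0.984, -0.178, -0.01]
contact_force: [-1.3, -0.2, -0.9]
grip_width: 85.5
finger_force: 0.0
```

```bash
python3 - <<'E'
from m import *
i=snapshot("scene")
c=max(comps("scene",i,(5,90,50),(20,255,255),30,(190,200,240,270)),key=lambda q:q[1][4]); print("scr",c[0],c[1],"before 219.4 240.8")
plan([((561.5,-293,40),(0,0,0)),((561.5,-293,6),(0,0,0))],-1)
E
```

```text
scr [218.43140794 244.95848375] [205 213  25  48 554] before 219.4 240.8
t 41.4 p [ 560.4 -290.8  136. ] q [ 0.0018  0.9841 -0.1775 -0.0085] w 85.36202228077154 F [0.4 1.  0.9]
yaw -20.5 z [-0.017 -0.001 -1.   ]
3 [[[0.007, 0.002, 0.213], [0.0, 0.0, 0.0], -1], [[0.008, 0.003, 0.214], [0.0, 0.0, 0.0], -1], [[0.007, 0.002, 0.213], [0.0, 0.0, 0.0], -1]]
1 [[[0.004, -0.001, 0.227], [0.0, 0.0, 0.0], -1]]
```

Request:
drive_tool:
  commands:
    - [[0.007,0.005,0.21],[0,0.008,0],-1]
    - [[0.004,0.005,0.21],[0,0,0],-1]
    - [[0.004,0.003,0.21],[0,0,0],-1]
    - [[0,0,0.12],[0,0,0],-1]
    - [[0,0,0.1],[0,0,0],-1]
    - [[0,0,0],[0,0,0],-1]

```text
time_s: 41.9
ee_pos: [563.3, -293.6, 10.0]
tool_rot: [0.003, 0.984, -0.177, -0.001]
contact_force: [-0.2, -0.2, -0.2]
grip_width: 85.7
finger_force: 0.0
```

```bash
python3 - <<'E'
from h import *
plan([((561.5,-293,6),(0,0,0))],-1)
E
```

```text
t 41.9 p [ 563.3 -293.6   10. ] q [ 3.200e-03  9.843e-01 -1.765e-01 -6.000e-04] w 85.65363317330845 F [-0.2 -0.2 -0.2]
yaw -20.3 z [-0.002 -0.006 -1.   ]
1 [[[-0.013, 0.001, 0.027], [0.0, 0.0, 0.0], -1]]
```

Request:
drive_tool:
  commands:
    - [[-0.013,0,0.03],[0,0,0],-1]
    - [[0,0,0],[0,0,0],1]
    - [[0,0,0],[0,0,0],1]
    - [[0,0,0],[0,0,0],1]
    - [[0,0,0],[0,0,0],1]
    - [[0,0,0],[0,0,0],1]
    - [[0,0,0],[0,0,0],1]

```text
time_s: 42.48
ee_pos: [562.4, -293.7, 7.3]
tool_rot: [0.003, 0.984, -0.177, 0.001]
contact_force: [-0.8, 1.4, 6.5]
grip_width: 23.9
finger_force: 69.4
```

Request:
drive_tool:
  commands:
    - [[0,0,-0.1],[0,0,0],1]
    - [[0,0,-0.15],[0,0,0],1]
    - [[0,0,-0.2],[0,0,0],1]
    - [[0,0,-0.2],[0,0,0],1]
    - [[0,0,-0.2],[0,0,0],1]
    - [[0,0,-0.2],[0,0,0],1]
    - [[0,0,-0.2],[0,0,0],1]
    - [[0,0,0],[0,0,0],1]

```text
time_s: 43.15
ee_pos: [564.7, -293.6, 201.0]
tool_rot: [0.004, 0.984, -0.176, 0.006]
contact_force: [1.6, 0.1, 0.7]
grip_width: 23.8
finger_force: 68.9
```

```bash
python3 - <<'E'
from h import *
C=np.array([447,317]);u=np.array([.82,.573]);v=np.array([-.573,.82])
plan([((500,0,210),(0,0,-28)),((*(C-20*v+5*u),180),(0,0,-27.4)),((*(C-20*v+5*u),50),(0,0,0))],1)
E
```

```text
t 43.15 p [ 564.7 -293.6  201. ] q [ 0.0042  0.9843 -0.1765  0.0056] w 23.813731934542893 F [1.6 0.1 0.7]
yaw -20.3 z [ 0.009 -0.01  -1.   ]
9 [[[-0.12, -0.187, -0.009], [0.0, 0.0, -0.035], 1], [[-0.11, -0.194, -0.009], [0.0, 0.0, -0.035], 1], [[-0.099, -0.199, -0.009], [0.0, 0.0, -0.035], 1], [[-0.088, -0.205, -0.01], [0.0, 0.0, -0.035], 1], [[-0.077, -0.209, -0.009], [0.0, 0.0, -0.035], 1], [[-0.065, -0.213, -0.01], [0.0, 0.0, -0.035], 1], [[-0.053, -0.216, -0.009], [0.0, 0.0, -0.035], 1], [[-0.041, -0.219, -0.01], [0.0, 0.0, -0.035], 1], [[-0.03, -0.22, -0.009], [0.0, 0.0, -0.035], 1]]
9 [[[0.004, -0.227, 0.02], [0.0, 0.0, -0.034], 1], [[0.016, -0.226, 0.02], [0.0, 0.0, -0.034], 1], [[0.028, -0.225, 0.019], [0.0, 0.0, -0.034], 1], [[0.04, -0.223, 0.02], [0.0, 0.0, -0.034], 1], [[0.052, -0.221, 0.019], [0.0, 0.0, -0.034], 1], [[0.063, -0.218, 0.02], [0.0, 0.0, -0.034], 1], [[0.075, -0.214, 0.019], [0.0, 0.0, -0.034], 1], [[0.086, -0.21, 0.02], [0.0, 0.0, -0.034], 1], [[0.097, -0.204, 0.019], [0.0, 0.0, -0.034], 1]]
4 [[[-0.0, -0.003, 0.217], [0.0, 0.0, 0.0], 1], [[-0.0, -0.003, 0.217], [0.0, 0.0, 0.0], 1], [[-0.001, -0.003, 0.217], [0.0, 0.0, 0.0], 1], [[-0.0, -0.003, 0.216], [0.0, 0.0, 0.0], 1]]
```

Request:
drive_tool:
  commands:
    - [[-0.12,-0.187,0],[0,0,-0.035],1]
    - [[-0.11,-0.194,0],[0,0,-0.035],1]
    - [[-0.099,-0.199,0],[0,0,-0.035],1]
    - [[-0.088,-0.205,0],[0,0,-0.035],1]
    - [[-0.077,-0.209,0],[0,0,-0.035],1]
    - [[-0.065,-0.213,0],[0,0,-0.035],1]
    - [[-0.053,-0.216,0],[0,0,-0.035],1]
    - [[-0.041,-0.219,0],[0,0,-0.035],1]
    - [[-0.03,-0.22,0],[0,0,-0.035],1]

```text
time_s: 43.9
ee_pos: [496.7, 2.6, 191.8]
tool_rot: [0.003, 0.997, 0.071, -0.0]
contact_force: [1.0, -0.4, 0.1]
grip_width: 23.6
finger_force: 69.0
```

Request:
drive_tool:
  commands:
    - [[0.004,-0.227,0.01],[0,0,-0.034],1]
    - [[0.016,-0.226,0.01],[0,0,-0.034],1]
    - [[0.028,-0.225,0.01],[0,0,-0.034],1]
    - [[0.04,-0.223,0.01],[0,0,-0.034],1]
    - [[0.052,-0.221,0.01],[0,0,-0.034],1]
    - [[0.063,-0.218,0.01],[0,0,-0.034],1]
    - [[0.075,-0.214,0.01],[0,0,-0.034],1]
    - [[0.086,-0.21,0.01],[0,0,-0.034],1]
    - [[0.097,-0.204,0.01],[0,0,-0.034],1]
    - [[0,0,0],[0,0,0],1]

```text
time_s: 44.73
ee_pos: [459.8, 309.6, 175.7]
tool_rot: [0.003, 0.951, 0.308, -0.001]
contact_force: [0.6, -0.5, -0.1]
grip_width: 24.0
finger_force: 69.0
```

```bash
python3 - <<'E'
from h import *
C=np.array([447,317]);u=np.array([.82,.573]);v=np.array([-.573,.82])
plan([((*(C-20*v+5*u),52),(0,0,0))],1)
E
```

```text
t 44.7333 p [459.8 309.6 175.7] q [ 2.900e-03  9.514e-01  3.080e-01 -6.000e-04] w 23.963871213169494 F [ 0.6 -0.5 -0.1]
yaw 35.9 z [ 0.001 -0.006 -1.   ]
4 [[[-0.002, 0.01, 0.206], [0.0, 0.0, 0.0], 1], [[-0.002, 0.01, 0.206], [0.0, 0.0, 0.0], 1], [[-0.001, 0.01, 0.207], [0.0, 0.0, 0.0], 1], [[-0.002, 0.01, 0.206], [0.0, 0.0, 0.0], 1]]
```

Request:
drive_tool:
  commands:
    - [[0,0.01,0.206],[0,0,0],1]
    - [[0,0.01,0.206],[0,0,0],1]
    - [[0,0.01,0.206],[0,0,0],1]
    - [[0,0.01,0.15],[0,0,0],1]
    - [[0,0,0],[0,0,0],1]
    - [[0,0,0],[0,0,0],0]
    - [[0,0,0],[0,0,0],0]
    - [[0,0,0],[0,0,0],0]
    - [[0,0,0],[0,0,0],0]

```text
time_s: 45.48
ee_pos: [464.3, 300.2, 62.9]
tool_rot: [0.002, 0.952, 0.305, 0.0]
contact_force: [-0.3, -0.4, 0.3]
grip_width: 42.8
finger_force: 0.0
```

Request:
drive_tool:
  commands:
    - [[0,0,-0.2],[0,0,0],0]
    - [[0,0,-0.25],[0,0,0],0]
    - [[0,0,-0.25],[0,0,0],0]
    - [[0,0,-0.25],[0,0,0],-1]
    - [[0,-0.25,-0.2],[0,0,0],-1]
    - [[0,-0.25,0],[0,0,0],-1]
    - [[0,-0.25,0],[0,0,0],-1]
    - [[0,-0.25,0],[0,0,0],-1]
    - [[0,-0.25,0],[0,0,0],-1]
    - [[0,0,0],[0,0,0],-1]

```text
time_s: 46.32
ee_pos: [354.9, 453.4, 230.0]
tool_rot: [0.002, 0.952, 0.307, -0.0]
contact_force: [0.3, -0.2, 0.5]
grip_width: 85.4
finger_force: 0.0
```

```bash
python3 - <<'E'
from h import *
st(); t=snapshot("top"); s=snapshot("scene"); cv2.imwrite("pics/t10.png",t); cv2.imwrite("pics/s10.png",s)
a=cv2.resize(s[95:215,260:500],(800,400),interpolation=cv2.INTER_CUBIC); b=cv2.resize(t[225:300,270:520],(667,200)); o=np.zeros((600,800,3),np.uint8); o[:400]=a; o[400:,:667]=b
cv2.imwrite("pics/v10.png",o)
E
```

```text
t 46.3167 p [354.9 453.4 230. ] q [ 1.700e-03  9.518e-01  3.066e-01 -1.000e-04] w 85.41974978781307 F [ 0.3 -0.2  0.5]
```

View pics/v10.png

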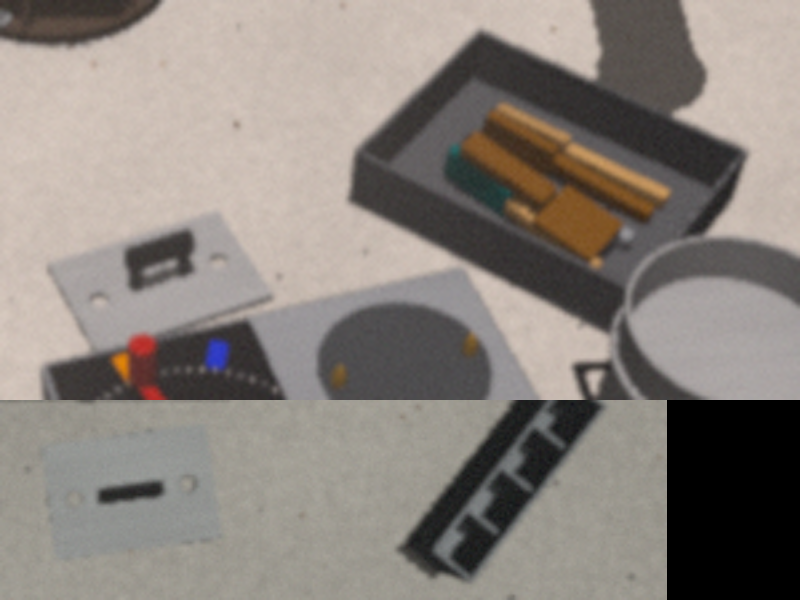

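All five pieces lie in the tub. The guard is still at its first place, with its handle at about (130,492) in the lower crop. I measure it exactly.

```bash
cat > g.py <<'E'
from m import *
def guard(t):
    g=cv2.cvtColor(t,cv2.COLOR_BGR2GRAY); k=cv2.resize(g[228:292,278:362],None,fx=8,fy=8,interpolation=cv2.INTER_CUBIC)
    def P(x,y): return 278+(x+.5)/8-.5,228+(y+.5)/8-.5
    m=(k<85).astype(np.uint8); N,L,S,C=cv2.connectedComponentsWithStats(m); j=1+np.argmax(S[1:,4]); ys,xs=np.nonzero(L==j)
    r=cv2.minAreaRect(np.stack([xs,ys],1).astype(np.float32)); b=cv2.boxPoints(r); w=np.array([onz("top",*P(*q),50)[:2] for q in b]); print("handle c",onz("top",*P(*r[0]),50).round(1),"corners",w.round(1).tolist())
    e=[w[1]-w[0],w[2]-w[1]]; e=max(e,key=np.linalg.norm); print("len",[np.linalg.norm(w[1]-w[0]).round(1),np.linalg.norm(w[2]-w[1]).round(1)],"ang",np.degrees(np.arctan2(e[1],e[0])).round(2))
    # plate outline
    h=cv2.cvtColor(t,cv2.COLOR_BGR2HSV)
    return k
E
python3 - <<'E'
from g import *
ts=[cv2.imread("pics/t10.png")]+[snapshot("top") for _ in range(3)]
t=np.mean(ts,0).astype(np.uint8); cv2.imwrite("pics/tm.png",t); guard(t)
s=np.mean([snapshot("scene") for _ in range(3)],0).astype(np.uint8); cv2.imwrite("pics/sm.png",s)
# holes in top: bright-ish vs plate by saturation/hue
hsv=cv2.cvtColor(t,cv2.COLOR_BGR2HSV); 
for n,c in (("plate",(310,245)),("bg",(400,320)),("holeR",(340,257)),("holeL",(297,262))): print(n,t[c[1]-1:c[1]+2,c[0]-1:c[0]+2].mean((0,1)).round(1))
# hole: r-b difference
d=t[...,2].astype(float)-t[...,0]; 
for u0,v0 in((341,257),(298,261)):
    w=d[v0-7:v0+8,u0-7:u0+8]; w=np.clip(w-np.median(w)-3,0,None); yy,xx=np.mgrid[v0-7:v0+8,u0-7:u0+8]; k=(xx-u0)**2+(yy-v0)**2<36; w=w*k
    u,v=(w*xx).sum()/w.sum(),(w*yy).sum()/w.sum(); print("hole",u,v,w.sum(),onz("top",u,v,4).round(1))
# pins in both, again at tip
P=lambda n,i,roi:[(np.round(c,2),S[4]) for c,S,m in comps(n,i,(10,80,50),(30,255,255),3,roi)]
print(P("t",t,(230,178,292,196)),P("s",s,(350,180,415,215)))
C=np.array([439,-24.]); plan([((*C,230),(0,0,0))],-1)
E
```

```text
handle c [438.7 -23.9  50. ] corners [[442.2, 6.1], [448.5, -52.5], [435.1, -53.9], [428.8, 4.6]]
len [np.float64(58.9), np.float64(13.5)] ang -83.84
plate [147.9 150.6 148.1]
bg [144.9 153.7 157.2]
holeR [138.3 146.8 149.6]
holeL [140.4 148.9 152.1]
hole 339.89115646258506 255.9591836734694 147.0 [445.4 -78.9   4. ]
hole 297.43225806451613 261.7548387096774 155.0 [432.3  29.9   4. ]
[(array([237.75, 187.05]), np.int32(20)), (array([282., 186.]), np.int32(19))] [(array([400.57, 198.09]), np.int32(23)), (array([361.15, 207.46]), np.int32(26))]
t 46.7167 p [358.2 448.2 229. ] q [ 2.900e-03  9.526e-01  3.042e-01 -9.000e-04] w 85.6640871750641 F [1.1 0.2 1.1]
yaw 35.4 z [ 0.    -0.006 -1.   ]
14 [[[-0.099, 0.206, 0.001], [0.0, 0.0, 0.0], -1], [[-0.099, 0.205, 0.001], [0.0, 0.0, 0.0], -1], [[-0.099, 0.206, 0.001], [0.0, 0.0, 0.0], -1], [[-0.099, 0.205, 0.001], [0.0, 0.0, 0.0], -1], [[-0.099, 0.206, 0.001], [0.0, 0.0, 0.0], -1], [[-0.099, 0.205, 0.001], [0.0, 0.0, 0.0], -1], [[-0.099, 0.206, 0.001], [0.0, 0.0, 0.0], -1], [[-0.099, 0.205, 0.001], [0.0, 0.0, 0.0], -1], [[-0.099, 0.206, 0.001], [0.0, 0.0, 0.0], -1], [[-0.099, 0.205, 0.001], [0.0, 0.0, 0.0], -1], [[-0.099, 0.206, 0.001], [0.0, 0.0, 0.0], -1], [[-0.099, 0.205, 0.0], [0.0, 0.0, 0.0], -1], [[-0.099, 0.206, 0.001], [0.0, 0.0, 0.0], -1], [[-0.099, 0.205, 0.0], [0.0, 0.0, 0.0], -1]]
```

```bash
python3 - <<'E'
from h import *
plan([((420,200,210),(0,0,59.6)),((438.8,-24.1,170),(0,0,59.6))],-1)
E
```

```text
t 46.7167 p [358.2 448.2 229. ] q [ 2.900e-03  9.526e-01  3.042e-01 -9.000e-04] w 85.6640871750641 F [1.1 0.2 1.1]
yaw 35.4 z [ 0.    -0.006 -1.   ]
10 [[[-0.062, 0.159, 0.014], [0.0, 0.0, 0.066], -1], [[-0.046, 0.164, 0.014], [0.0, 0.0, 0.066], -1], [[-0.028, 0.168, 0.014], [0.0, 0.0, 0.066], -1], [[-0.011, 0.17, 0.014], [0.0, 0.0, 0.066], -1], [[0.007, 0.17, 0.013], [0.0, 0.0, 0.066], -1], [[0.024, 0.169, 0.014], [0.0, 0.0, 0.066], -1], [[0.042, 0.165, 0.013], [0.0, 0.0, 0.066], -1], [[0.059, 0.16, 0.014], [0.0, 0.0, 0.066], -1], [[0.075, 0.153, 0.013], [0.0, 0.0, 0.066], -1], [[0.09, 0.145, 0.014], [0.0, 0.0, 0.066], -1]]
10 [[[0.072, 0.131, 0.028], [0.0, 0.0, 0.066], -1], [[0.085, 0.123, 0.027], [0.0, 0.0, 0.066], -1], [[0.098, 0.114, 0.028], [0.0, 0.0, 0.066], -1], [[0.109, 0.103, 0.027], [0.0, 0.0, 0.066], -1], [[0.119, 0.091, 0.028], [0.0, 0.0, 0.066], -1], [[0.128, 0.078, 0.027], [0.0, 0.0, 0.066], -1], [[0.135, 0.065, 0.028], [0.0, 0.0, 0.066], -1], [[0.141, 0.05, 0.027], [0.0, 0.0, 0.066], -1], [[0.145, 0.036, 0.028], [0.0, 0.0, 0.066], -1], [[0.148, 0.02, 0.027], [0.0, 0.0, 0.066], -1]]
```

Request:
drive_tool:
  commands:
    - [[-0.062,0.159,0.014],[0,0,0.066],-1]
    - [[-0.046,0.164,0.014],[0,0,0.066],-1]
    - [[-0.028,0.168,0.014],[0,0,0.066],-1]
    - [[-0.011,0.17,0.014],[0,0,0.066],-1]
    - [[0.007,0.17,0.014],[0,0,0.066],-1]
    - [[0.024,0.169,0.014],[0,0,0.066],-1]
    - [[0.042,0.165,0.014],[0,0,0.066],-1]
    - [[0.059,0.16,0.014],[0,0,0.066],-1]
    - [[0.075,0.153,0.014],[0,0,0.066],-1]
    - [[0.09,0.145,0.014],[0,0,0.066],-1]

```text
time_s: 47.55
ee_pos: [420.0, 198.9, 209.4]
tool_rot: [0.003, 0.978, -0.21, 0.001]
contact_force: [0.5, 0.3, 0.6]
grip_width: 85.4
finger_force: 0.0
```

Request:
drive_tool:
  commands:
    - [[0.072,0.131,0.027],[0,0,0.066],-1]
    - [[0.085,0.123,0.027],[0,0,0.066],-1]
    - [[0.098,0.114,0.027],[0,0,0.066],-1]
    - [[0.109,0.103,0.027],[0,0,0.066],-1]
    - [[0.119,0.091,0.027],[0,0,0.066],-1]
    - [[0.128,0.078,0.027],[0,0,0.066],-1]
    - [[0.135,0.065,0.027],[0,0,0.066],-1]
    - [[0.141,0.05,0.027],[0,0,0.066],-1]
    - [[0.145,0.036,0.027],[0,0,0.066],-1]
    - [[0.148,0.02,0.027],[0,0,0.066],-1]
    - [[0,0,0],[0,0,0],-1]
    - [[0,0,0],[0,0,0],-1]

```text
time_s: 48.55
ee_pos: [438.5, -24.7, 170.2]
tool_rot: [0.003, 0.746, -0.666, 0.002]
contact_force: [-1.5, 1.1, 0.1]
grip_width: 85.3
finger_force: 0.0
```

```bash
python3 - <<'E'
from h import *
s=np.mean([snapshot("scene") for _ in range(2)],0); b=cv2.imread("pics/sm.png").astype(float)
# guard moved? compare hole/plate corner region left part in scene
d=np.abs(s-b).max(2); print("diff px",(d[175:198,275:300]>40).sum(),(d[175:198,318:342]>40).sum())
print(get_state()["qpos"].round(2))
plan([((438.8,-24.1,90),(0,0,0)),((438.8,-24.1,26),(0,0,0))],-1)
E
```

```text
diff px 0 161
[ 0.4   0.01 -0.57  0.01 -0.98 -0.29]
t 48.65 p [438.9 -23.4 170.5] q [ 0.0022  0.7473 -0.6644  0.0023] w 84.94646377859662 F [ 0.1 -0.1 -0.6]
yaw -83.3 z [ 0.    -0.006 -1.   ]
3 [[[0.0, 0.0, 0.179], [0.0, 0.0, 0.0], -1], [[0.001, 0.001, 0.179], [0.0, 0.0, 0.0], -1], [[0.0, 0.0, 0.179], [0.0, 0.0, 0.0], -1]]
2 [[[-0.001, -0.0, 0.213], [0.0, 0.0, 0.0], -1], [[-0.002, -0.0, 0.213], [0.0, 0.0, 0.0], -1]]
```

Request:
drive_tool:
  commands:
    - [[0.003,0,0.18],[0,0,0.006],-1]
    - [[0,0,0.18],[0,0,0],-1]
    - [[0,0,0.18],[0,0,0],-1]
    - [[0,0,0.21],[0,0,0],-1]
    - [[0,0,0.21],[0,0,0],-1]
    - [[0,0,0],[0,0,0],-1]
    - [[0,0,0],[0,0,0],-1]

```text
time_s: 49.23
ee_pos: [438.0, -24.4, 25.7]
tool_rot: [0.004, 0.745, -0.667, 0.001]
contact_force: [0.2, -0.8, 2.0]
grip_width: 85.4
finger_force: 0.0
```

```bash
python3 - <<'E'
from h import *
plan([((438.8,-24.1,22),(0,0,0))],-1)
E
```

```text
t 49.2333 p [438.  -24.4  25.7] q [ 0.0043  0.7448 -0.6673  0.0014] w 85.3535802545423 F [ 0.2 -0.8  2. ]
yaw -83.7 z [-0.004 -0.008 -1.   ]
1 [[[-0.002, -0.006, 0.025], [0.0, 0.0, 0.0], -1]]
```

Request:
drive_tool:
  commands:
    - [[0,-0.005,0.015],[0,0,0],-1]
    - [[0,0,0],[0,0,0],1]
    - [[0,0,0],[0,0,0],1]
    - [[0,0,0],[0,0,0],1]
    - [[0,0,0],[0,0,0],1]
    - [[0,0,0],[0,0,0],1]
    - [[0,0,0],[0,0,0],1]
    - [[0,0,0],[0,0,0],1]
  newtons: 110

```text
time_s: 49.9
ee_pos: [439.9, -24.5, 24.7]
tool_rot: [0.002, 0.744, -0.668, 0.002]
contact_force: [-3.3, 0.3, 10.0]
grip_width: 11.8
finger_force: 108.4
```

```bash
python3 - <<'E'
from h import *
plan([((440,-24,130),(0,0,0)),((620,119,130),(0,0,-6.2))],1)
E
```

```text
t 49.9 p [439.9 -24.5  24.7] q [ 0.0022  0.7443 -0.6678  0.0024] w 11.82001912849929 F [-3.3  0.3 10. ]
yaw -83.8 z [ 0.001 -0.007 -1.   ]
3 [[[0.0, -0.0, -0.234], [0.0, 0.0, 0.0], 1], [[0.001, -0.001, -0.234], [0.0, 0.0, 0.0], 1], [[0.0, -0.0, -0.234], [0.0, 0.0, 0.0], 1]]
7 [[[-0.117, -0.185, -0.001], [0.0, 0.0, -0.01], 1], [[-0.114, -0.187, -0.001], [0.0, 0.0, -0.01], 1], [[-0.111, -0.189, -0.001], [0.0, 0.0, -0.01], 1], [[-0.108, -0.19, -0.001], [0.0, 0.0, -0.01], 1], [[-0.105, -0.192, -0.001], [0.0, 0.0, -0.01], 1], [[-0.102, -0.194, -0.0], [0.0, 0.0, -0.01], 1], [[-0.098, -0.195, -0.001], [0.0, 0.0, -0.01], 1]]
```

Request:
drive_tool:
  commands:
    - [[0,0,-0.1],[0,0,0],1]
    - [[0,0,-0.2],[0,0,0],1]
    - [[0,0,-0.2],[0,0,0],1]
    - [[0,0,-0.2],[0,0,0],1]
    - [[0,0,-0.1],[0,0,0],1]
    - [[0,0,0],[0,0,0],1]

```text
time_s: 50.4
ee_pos: [441.4, -23.2, 147.3]
tool_rot: [-0.0, 0.744, -0.668, 0.004]
contact_force: [-0.1, 0.5, -3.8]
grip_width: 12.1
finger_force: 108.2
```

Request:
drive_tool:
  commands:
    - [[-0.1,-0.15,0],[0,0,0.008],1]
    - [[-0.1,-0.15,0],[0,0,0.008],1]
    - [[-0.1,-0.15,0],[0,0,0.008],1]
    - [[-0.1,-0.15,0],[0,0,0.008],1]
    - [[-0.1,-0.15,0],[0,0,0.008],1]
    - [[-0.1,-0.15,0],[0,0,0.008],1]
    - [[-0.1,-0.15,0],[0,0,0.008],1]
    - [[-0.1,-0.1,0],[0,0,0.008],1]
    - [[0,0,0],[0,0,0.005],1]
    - [[0,0,0],[0,0,0],1]

```text
time_s: 51.23
ee_pos: [603.4, 107.6, 140.6]
tool_rot: [-0.004, -0.707, 0.707, -0.001]
contact_force: [-0.8, -0.5, -3.7]
grip_width: 11.9
finger_force: 108.1
```

```bash
python3 - <<'E'
from h import *
plan([((621.2,118.4,110),(0,0,0)),((621.2,118.4,95),(0,0,0))],1)
E
```

```text
t 51.2333 p [603.4 107.6 140.6] q [-0.004  -0.7068  0.7074 -0.0015] w 11.920310229030441 F [-0.8 -0.5 -3.7]
yaw -90.0 z [-0.004 -0.008 -1.   ]
2 [[[-0.037, -0.06, 0.101], [0.0, 0.0, 0.0], 1], [[-0.037, -0.059, 0.102], [0.0, 0.0, 0.0], 1]]
1 [[[-0.001, -0.001, 0.1], [0.0, 0.0, 0.0], 1]]
```

Request:
drive_tool:
  commands:
    - [[-0.037,-0.06,0.09],[0,0,0],1]
    - [[-0.037,-0.06,0.09],[0,0,0],1]
    - [[0,0,0.07],[0,0,0],1]
    - [[0,0,0],[0,0,0],1]
    - [[0,0,0],[0,0,0],1]

```text
time_s: 51.65
ee_pos: [620.5, 117.1, 104.4]
tool_rot: [-0.004, -0.707, 0.707, -0.002]
contact_force: [-0.2, -0.4, -3.1]
grip_width: 12.3
finger_force: 108.0
```

```bash
python3 - <<'E'
from h import *
plan([((621.2,118.4,95),(0,0,0))],1)
s=snapshot("scene"); t=snapshot("top"); cv2.imwrite("pics/s11.png",s); cv2.imwrite("pics/t11.png",t)
o=np.vstack([cv2.resize(s[150:250,320:450],(520,400),interpolation=cv2.INTER_CUBIC)[:, :],cv2.resize(t[150:230,200:330],(520,200))])
for p in((565,38,71),(565,198,71),(675,38,71),(675,198,71)): print(p,pix("scene",p).round(1),pix("top",p).round(1))
a=cv2.resize(s[150:250,330:430],(400,400),interpolation=cv2.INTER_CUBIC); b=cv2.resize(t[150:250,210:310],(400,400),interpolation=cv2.INTER_CUBIC); cv2.imwrite("pics/v11.png",np.hstack([a,b]))
E
```

```text
t 51.65 p [620.5 117.1 104.4] q [-0.0038 -0.7067  0.7075 -0.0018] w 12.318294651512424 F [-0.2 -0.4 -3.1]
yaw -90.1 z [-0.003 -0.008 -1.   ]
1 [[[-0.009, -0.005, 0.063], [0.0, 0.0, 0.0], 1]]
(565, 38, 71) [344.6 189.6] [292.3 207.1]
(565, 198, 71) [401.5 176.5] [226.3 208.1]
(675, 38, 71) [359.7 221.5] [292.  162.8]
(675, 198, 71) [419.1 207. ] [227.  163.8]
```

View pics/v11.png

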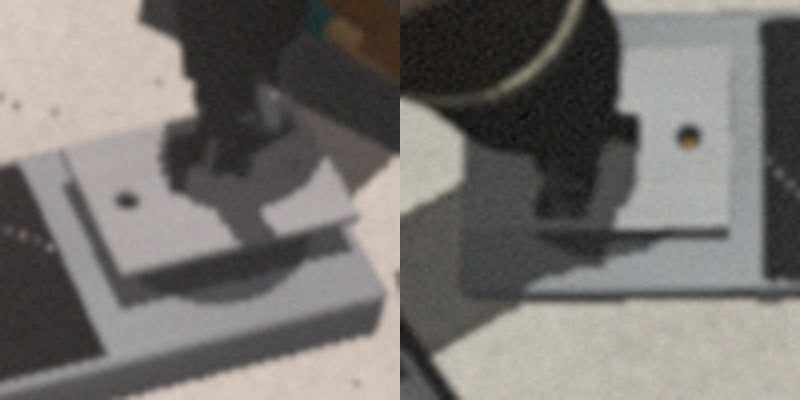

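Through the right-hand hole in the top view, at about px (282,184), the brass pin shows in its lower half. I compute the offset.

```bash
python3 - <<'E'
from h import *
ts=[cv2.imread("pics/t11.png")]+[snapshot("top") for _ in range(3)]; t=np.mean(ts,0)
g=t.mean(2)[177:192,274:291]; b=np.median(g); w=np.clip(b-8-g,0,None); yy,xx=np.mgrid[177:192,274:291]; w*=((xx-282)**2+(yy-184.3)**2<25)
u,v=(w*xx).sum()/w.sum(),(w*yy).sum()/w.sum(); print("hole px",u,v,b)
for z in(85.7,82): print(onz("top",u,v,z).round(1))
for z in(55,57): print("pin",onz("top",282.03,186.0,z).round(1))
st()
E
```

```text
hole px 281.5166045981964 183.2631805730818 170.33333333333334
[621.5  62.6  85.7]
[622.2  62.9  82. ]
pin [620.3  64.1  55. ]
pin [619.9  63.9  57. ]
t 51.9 p [622.2 118.  106.5] q [-0.0017 -0.7068  0.7074 -0.0025] w 12.135931863858293 F [ 0.  -0.1 -3. ]
```

Request:
drive_tool:
  commands:
    - [[-0.006,0.008,0.05],[0,0,0],1]
    - [[0,0,0.05],[0,0,0],1]
    - [[0,0,0.03],[0,0,0],1]
    - [[0,0,0.02],[0,0,0],1]
    - [[0,0,0],[0,0,0],1]
  newtons: 60

```text
time_s: 52.32
ee_pos: [620.2, 118.6, 81.7]
tool_rot: [-0.003, -0.707, 0.707, -0.002]
contact_force: [0.8, 0.6, -3.0]
grip_width: 12.1
finger_force: 108.2
```

Request:
drive_tool:
  commands:
    - [[0,0,0.025],[0,0,0],1]
    - [[0,0,0.025],[0,0,0],1]
    - [[0,0,0.02],[0,0,0],1]
    - [[0,0,0],[0,0,0],1]
    - [[0,0,0],[0,0,0],1]

```text
time_s: 52.73
ee_pos: [620.7, 118.7, 72.3]
tool_rot: [-0.003, -0.707, 0.707, -0.002]
contact_force: [0.2, 1.1, -2.4]
grip_width: 12.4
finger_force: 108.2
```

Request:
drive_tool:
  commands:
    - [[0,0,0.015],[0,0,0],1]
    - [[0,0,0.01],[0,0,0],1]
    - [[0,0,0],[0,0,0],1]
    - [[0,0,0],[0,0,0],1]

```text
time_s: 53.07
ee_pos: [621.2, 118.9, 69.7]
tool_rot: [-0.002, -0.707, 0.707, -0.003]
contact_force: [-2.4, 0.0, 5.6]
grip_width: 11.9
finger_force: 109.3
```

Seated at the expected height, with contact felt. I release and lift.

Request:
drive_tool:
  commands:
    - [[0,0,0],[0,0,0],-0.4]
    - [[0,0,0],[0,0,0],-0.4]
    - [[0,0,0],[0,0,0],-0.4]
    - [[0,0,0],[0,0,0],-0.4]
    - [[0,0,-0.1],[0,0,0],-0.4]
    - [[0,0,-0.2],[0,0,0],-0.4]
    - [[0,0,-0.25],[0,0,0],-1]
    - [[-0.15,0.1,-0.25],[0,0,0],-1]
    - [[-0.25,0.1,-0.1],[0,0,0],-1]
    - [[-0.25,0.1,0],[0,0,0],-1]
    - [[-0.25,0.1,0],[0,0,0],-1]
    - [[-0.25,0.1,0],[0,0,0],-1]

```text
time_s: 54.07
ee_pos: [547.2, 290.2, 199.2]
tool_rot: [-0.002, -0.707, 0.708, -0.002]
contact_force: [0.6, 0.4, 0.1]
grip_width: 85.4
finger_force: 0.0
```

```bash
python3 - <<'E'
from m import *
s=snapshot("scene"); t=snapshot("top"); cv2.imwrite("pics/s12.png",s); cv2.imwrite("pics/t12.png",t); A=np.array([669.5,-66.])
st()
for c,S,m in comps("top",t,(0,150,60),(8,255,255),10,(300,145,375,230)):
    ys,xs=np.nonzero(m); r=np.array([onz("top",x,y,64)[:2]-A for x,y in zip(xs,ys)]); k=np.linalg.norm(r,axis=1); k=(k>25)&(k<70)
    if k.sum(): print("lever",S[4],(np.arctan2(r[k,1].mean(),r[k,0].mean())%6.283-2.192))
a=cv2.resize(s[90:260,260:500],(800,567),interpolation=cv2.INTER_CUBIC); cv2.imwrite("pics/v12.png",a)
E
```

```text
t 54.1667 p [546.2 293.4 198.5] q [ 0.0018  0.7085 -0.7057  0.0021] w 85.07128973093369 F [ 0.2  0.3 -0.4]
lever 281 1.1539997794518397
```

View pics/v12.png

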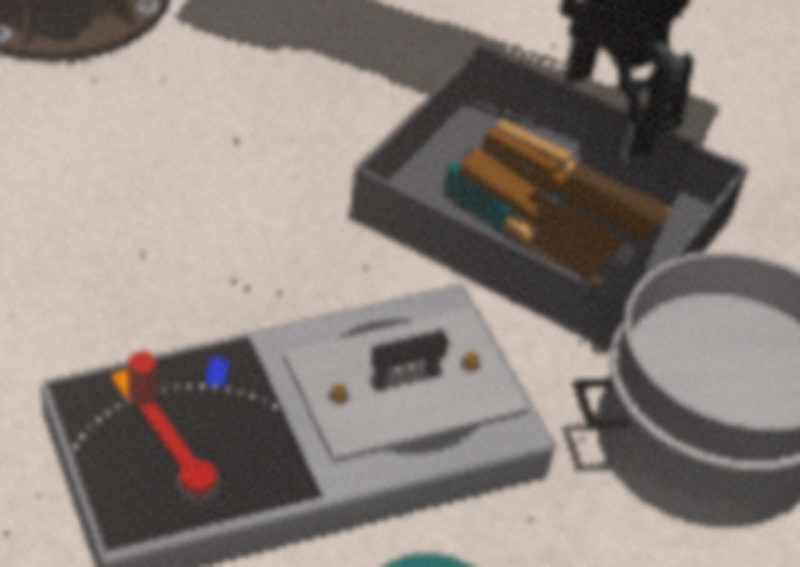

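The plate lies flush with both pins through, all the pieces are in the tub, and the lever is still at amber (1.15). Now I turn it to blue.

```bash
python3 - <<'E'
from h import *
plan([((585.5,-82.5,190),(0,0,-78))],-1)
E
```

```text
t 54.1667 p [546.2 293.4 198.5] q [ 0.0018  0.7085 -0.7057  0.0021] w 85.07128973093369 F [ 0.2  0.3 -0.4]
yaw -89.8 z [ 0.    -0.005 -1.   ]
12 [[[0.209, -0.021, 0.006], [0.0, 0.0, -0.072], -1], [[0.21, 0.003, 0.006], [0.0, 0.0, -0.072], -1], [[0.208, 0.026, 0.006], [0.0, 0.0, -0.072], -1], [[0.204, 0.05, 0.006], [0.0, 0.0, -0.072], -1], [[0.197, 0.072, 0.006], [0.0, 0.0, -0.072], -1], [[0.188, 0.094, 0.006], [0.0, 0.0, -0.072], -1], [[0.176, 0.115, 0.006], [0.0, 0.0, -0.072], -1], [[0.162, 0.134, 0.006], [0.0, 0.0, -0.072], -1], [[0.145, 0.151, 0.006], [0.0, 0.0, -0.072], -1], [[0.127, 0.167, 0.006], [0.0, 0.0, -0.072], -1], [[0.108, 0.18, 0.005], [0.0, 0.0, -0.072], -1], [[0.087, 0.191, 0.006], [0.0, 0.0, -0.072], -1]]
```

Request:
drive_tool:
  commands:
    - [[0.209,-0.021,0.005],[0,0,-0.072],-1]
    - [[0.21,0.003,0.005],[0,0,-0.072],-1]
    - [[0.208,0.026,0.005],[0,0,-0.072],-1]
    - [[0.204,0.05,0.005],[0,0,-0.072],-1]
    - [[0.197,0.072,0.005],[0,0,-0.072],-1]
    - [[0.188,0.094,0.005],[0,0,-0.072],-1]
    - [[0.176,0.115,0.005],[0,0,-0.072],-1]
    - [[0.162,0.134,0.005],[0,0,-0.072],-1]
    - [[0.145,0.151,0.005],[0,0,-0.072],-1]
    - [[0.127,0.167,0.005],[0,0,-0.072],-1]
    - [[0.108,0.18,0.005],[0,0,-0.072],-1]
    - [[0.087,0.191,0.005],[0,0,-0.072],-1]

```text
time_s: 55.17
ee_pos: [585.3, -89.3, 192.0]
tool_rot: [0.003, 0.995, -0.104, 0.0]
contact_force: [1.0, -0.6, -0.8]
grip_width: 85.2
finger_force: 0.0
```

Request:
drive_tool:
  commands:
    - [[0,0,0],[0,0,0],-1]
    - [[0,0,0],[0,0,0],-1]

```text
time_s: 55.33
ee_pos: [585.1, -89.4, 191.6]
tool_rot: [0.003, 0.994, -0.109, 0.0]
contact_force: [-0.4, -0.0, 0.5]
grip_width: 85.2
finger_force: 0.0
```

```bash
python3 - <<'E'
from h import *
plan([((585.3,-82.8,81),(0,0,0))],-1)
E
```

```text
t 55.3333 p [585.1 -89.4 191.6] q [ 0.0034  0.9941 -0.1088  0.    ] w 85.18804009360633 F [-0.4 -0.   0.5]
yaw -12.5 z [-0.001 -0.007 -1.   ]
4 [[[-0.002, -0.012, 0.184], [0.0, 0.0, 0.0], -1], [[-0.002, -0.012, 0.184], [0.0, 0.0, 0.0], -1], [[-0.002, -0.012, 0.184], [0.0, 0.0, 0.0], -1], [[-0.003, -0.012, 0.185], [0.0, 0.0, 0.0], -1]]
```

Request:
drive_tool:
  commands:
    - [[-0.002,-0.012,0.18],[0,0,0],-1]
    - [[-0.002,-0.012,0.18],[0,0,0],-1]
    - [[-0.002,-0.012,0.18],[0,0,0],-1]
    - [[-0.002,-0.012,0.18],[0,0,0],-1]
    - [[0,0,0],[0,0,0],-1]
    - [[0,0,0],[0,0,0],1]
    - [[0,0,0],[0,0,0],1]
    - [[0,0,0],[0,0,0],1]
    - [[0,0,0],[0,0,0],1]
    - [[0,0,0],[0,0,0],1]
    - [[0,0,0],[0,0,0],1]
  newtons: 40

```text
time_s: 56.25
ee_pos: [586.0, -81.0, 85.3]
tool_rot: [0.003, 0.994, -0.107, 0.001]
contact_force: [-3.4, -0.3, 6.9]
grip_width: 20.5
finger_force: 38.8
```

```bash
python3 - <<'E'
from h import *
s=get_state(); A=np.array([669.5,-66.]); p=np.array(s["ee_pos"]); d=p[:2]-A; a0=np.arctan2(*d[::-1])%6.283; print(np.linalg.norm(d),a0-2.192)
L=[]
for a in np.linspace(a0,2.192+.504,9)[1:]: L.append(((*(A+85*np.array([np.cos(a),np.sin(a)])),p[2]),(0,0,0)))
plan(L,1)
E
```

```text
84.80257022798735 1.1266983426117063
t 56.25 p [586.  -81.   85.3] q [ 0.0033  0.9943 -0.107   0.001 ] w 20.47861004111948 F [-3.4 -0.3  6.9]
yaw -12.3 z [ 0.001 -0.007 -1.   ]
1 [[[-0.016, -0.041, -0.0], [0.0, 0.0, 0.0], 1]]
1 [[[-0.012, -0.042, -0.001], [0.0, 0.0, 0.0], 1]]
1 [[[-0.009, -0.044, 0.0], [0.0, 0.0, 0.0], 1]]
1 [[[-0.005, -0.043, -0.0], [0.0, 0.0, 0.0], 1]]
1 [[[-0.002, -0.045, -0.0], [0.0, 0.0, 0.0], 1]]
1 [[[0.001, -0.044, -0.001], [0.0, 0.0, 0.0], 1]]
1 [[[0.006, -0.043, 0.0], [0.0, 0.0, 0.0], 1]]
1 [[[0.008, -0.044, -0.0], [0.0, 0.0, 0.0], 1]]
```

Request:
drive_tool:
  commands:
    - [[-0.016,-0.041,0],[0,0,0],1]
    - [[-0.012,-0.042,0],[0,0,0],1]
    - [[-0.009,-0.044,0],[0,0,0],1]
    - [[-0.005,-0.043,0],[0,0,0],1]
    - [[-0.002,-0.045,0],[0,0,0],1]
    - [[0.001,-0.044,0],[0,0,0],1]
    - [[0.006,-0.043,0],[0,0,0],1]
    - [[0.008,-0.044,0],[0,0,0],1]
    - [[0,0,0],[0,0,0],1]
    - [[0,0,0],[0,0,0],1]

```text
time_s: 57.08
ee_pos: [589.4, -29.3, 84.4]
tool_rot: [0.004, 0.994, -0.107, -0.002]
contact_force: [-13.1, 4.4, 14.4]
grip_width: 20.2
finger_force: 40.9
```

```bash
python3 - <<'E'
from h import *
s=st(); d=np.array(s["ee_pos"])[:2]-np.array([669.5,-66.]); print(np.linalg.norm(d),np.arctan2(*d[::-1])%6.283-2.192,"blue .504")
E
```

```text
t 57.0833 p [589.4 -29.3  84.4] q [ 0.0037  0.9942 -0.1075 -0.0021] w 20.224614079973854 F [-13.1   4.4  14.4]
88.14759143801096 0.5198557453707484 blue .504
```

Lever at about 0.52, blue at 0.504. I release, lift away and check.

Request:
drive_tool:
  commands:
    - [[0,0,0],[0,0,0],-0.4]
    - [[0,0,0],[0,0,0],-0.4]
    - [[0,0,0],[0,0,0],-0.4]
    - [[0,0,0],[0,0,0],-0.4]
    - [[0,0,-0.15],[0,0,0],-0.4]
    - [[0,0,-0.25],[0,0,0],-0.4]
    - [[0,0,-0.25],[0,0,0],-0.4]
    - [[0,0,-0.25],[0,0,0],-0.4]
    - [[-0.2,0.15,0],[0,0,0],-0.4]
    - [[-0.2,0.15,0],[0,0,0],-0.4]
    - [[-0.1,0.2,0],[0,0,0],-0.4]
    - [[0,0,0],[0,0,0],-0.4]

```text
time_s: 58.08
ee_pos: [499.6, -87.9, 219.6]
tool_rot: [0.003, 0.994, -0.108, 0.0]
contact_force: [-1.2, 0.7, -0.1]
grip_width: 60.0
finger_force: 0.0
```

```bash
python3 - <<'E'
from m import *
st(); A=np.array([669.5,-66.])
for n,roi in(("top",(300,145,375,230)),("scene",(265,170,360,270))):
    i=snapshot(n); cv2.imwrite(f"pics/{n}13.png",i)
    for c,S,m in comps(n,i,(0,150,60),(8,255,255),10,roi):
        ys,xs=np.nonzero(m); r=np.array([onz(n,x,y,64)[:2]-A for x,y in zip(xs,ys)]); k=np.linalg.norm(r,axis=1); k=(k>25)&(k<70)
        if k.sum(): print(n,"lever",S[4],(np.arctan2(r[k,1].mean(),r[k,0].mean())%6.283-2.192))
    if n=="scene":
        b=cv2.imread("pics/s12.png"); 
        for nm,(x0,y0,x1,y1) in dict(guard=(345,185,420,230),steamer=(430,165,520,230),sugar=(290,260,340,310),lid=(360,250,420,300),tongs=(150,260,250,310)).items():
            print(nm,(np.abs(i[y0:y1,x0:x1].astype(int)-b[y0:y1,x0:x1]).max(2)>45).sum())
            z=cv2.imread("pics/scene0.png")[y0:y1,x0:x1].astype(int); print("  vs start",(np.abs(i[y0:y1,x0:x1]-z).max(2)>45).sum())
E
```

```text
t 58.0833 p [499.6 -87.9 219.6] q [ 3.000e-03  9.942e-01 -1.076e-01  4.000e-04] w 60.027616666386706 F [-1.2  0.7 -0.1]
top lever 126 0.41227169780564044
scene lever 202 0.46760496226146353
guard 0
  vs start 1155
steamer 165
  vs start 87
sugar 0
  vs start 0
lid 0
  vs start 0
tongs 0
  vs start 32
```

Request:
drive_tool:
  commands:
    - [[-0.1,0.25,0],[0,0,0],-0.4]
    - [[-0.1,0.25,0],[0,0,0],-0.4]
    - [[-0.1,0.25,0],[0,0,0],-0.4]
    - [[0,0.25,0],[0,0,0],-0.4]
    - [[0,0.25,0],[0,0,0],-0.4]
    - [[0,0,0],[0,0,0],-0.4]

```text
time_s: 58.68
ee_pos: [418.8, -263.5, 219.9]
tool_rot: [0.004, 0.994, -0.109, 0.0]
contact_force: [-0.0, 0.9, 0.5]
grip_width: 60.0
finger_force: 0.0
```

```bash
python3 - <<'E'
from m import *
A=np.array([669.5,-66.])
for n,roi in(("top",(300,145,375,230)),("scene",(265,170,360,270))):
    i=snapshot(n); cv2.imwrite(f"pics/{n}14.png",i)
    for c,S,m in comps(n,i,(0,150,60),(8,255,255),10,roi):
        ys,xs=np.nonzero(m); r=np.array([onz(n,x,y,64)[:2]-A for x,y in zip(xs,ys)]); q=np.linalg.norm(r,axis=1)
        for a,b in((25,45),(45,65)):
            k=(q>a)&(q<b)
            if k.sum(): print(n,"lever",S[4],k.sum(),(np.arctan2(r[k,1].mean(),r[k,0].mean())%6.283-2.192))
    for c,S,m in comps(n,i,(110,120,60),(130,255,255),5,roi): r=onz(n,*c,45.5)[:2]-A; print(n,"blue",S[4],np.linalg.norm(r),np.arctan2(r[1],r[0])-2.192)
E
```

```text
top lever 291 43 0.5077949815862737
top lever 291 45 0.4957706694513915
top blue 19 102.11672928708519 0.4927091548415379
scene lever 195 34 0.4462622718426923
scene lever 195 35 0.4842617922312016
```

```bash
python3 -c "
from cell import *
print(close_job())"
```

```text
the job is handed in; nothing more can be done
None
```

The job is handed in, with no verdict returned: the lever went to amber first and now reads about 0.50 rad against the blue mark's 0.504, the four utensils and the scraper lie in the tub, the guard plate is flush on its pins, and no bystander was seen to move.

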